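# Freshen the closet tray with cedar blocks

## Task

Clear the tray first: lay the old cedar slats in the open case, and set the steel ring in the middle of the tall acrylic tier and the glass bead in the middle of the low one. Then take the shaker by its handle and shake all its cedar blocks out evenly over the tray, at least two in each of the left, middle and right thirds of its long side; strays may be added by hand. Park the empty shaker level on the middle of its cork mat, and leave the vase and flashlight alone.

Things in the scene. Friction and masses are not known exactly. Their poses are not given: they have to be found in the camera images.
- tray: Open dark-wood tray, grey felt floor, fixed to the shelf, outside 200 mm (its x) by 330 mm (its y, the long side), 30 mm high, walls and floor 5 mm. Origin: centre of underside. Inside, x = -95..95 and y = -160..160 mm; the middle third is y = -53..53 mm, the other thirds lie beyond.
- tall_tier: Tall frosted-acrylic riser (two blocks stacked), 110 x 110 mm, flat top at 110 mm, fixed. Origin: centre of underside.
- low_tier: Low frosted-acrylic riser (one block), 110 x 110 mm, flat top at 55 mm, fixed. Origin: centre of underside.
- mat: Thin cork mat, 180 mm (its x) by 84 mm (y), 4 mm thick, fixed: the parking place of the shaker. Origin: centre of underside.
- shaker: White plastic shaker, 0.25 kg empty, holding the cedar blocks: a flat tube 160 mm long (its x), 66 wide, 42 high, clear roof, closed at +x, fully open at its mouth, -x (58 x 35 mm; floor and sides 4 mm). The blocks start to slide out when the mouth is tipped 16 to 23 degrees below level. Starts level on the mat. Origin: centre of underside.
- shaker_handle (a point): Grip point of the shaker's handle, above its middle, 70 mm over its underside: an upright white plate 14 mm thick along the shaker's x, 44 mm wide along y, from the roof at 42 mm up to 94 mm over the underside.
- shaker_mouth (a point): Middle of the lower edge of the shaker's mouth: 80 mm from its centre along -x, 4 mm above its underside.
- ring: Plain steel ring, outside diameter 60 mm, hole 42 mm, 24 mm high, 0.15 kg, lying flat in the tray at the start, either face may be up at the end. Origin: centre of the face that is underneath at the start.
- bead: Large glass bead, a faceted barrel 46 mm across and 32 mm high with flat ends 36 mm across, 0.1 kg, standing in the tray at the start. Origin: its centre, z along its axis.
- cedar0: Cedar block, a 24 mm cube of 12 g, in the shaker at the start; origin at its centre. Eight to ten blocks are present, the rest absent.
- cedar1: Another such cedar block (may be absent).
- cedar2: Another such cedar block (may be absent).
- cedar3: Another such cedar block (may be absent).
- cedar4: Another such cedar block (may be absent).
- cedar5: Another such cedar block (may be absent).
- cedar6: Another such cedar block (may be absent).
- cedar7: Another such cedar block (may be absent).
- cedar8: Another such cedar block (may be absent).
- cedar9: Another such cedar block (may be absent).
- slat0: Old cedar slat, dark wood bar 80 mm long (its x), 22 mm wide, 16 mm high, 25 g, lying in the tray at the start, roughly across the tray's long side. One or two are present. Origin: centre of underside.
- slat1: Another such slat (may be absent).
- case: Grey plastic storage case with a lever latch, fixed, standing open with its lid folded back flat behind it (+x): outside 130 mm (x) by 190 mm (y), 50 mm high, walls and floor 5 mm. Origin: centre of the case's underside (lid not counted).
- vase: Black ceramic vase, 92 mm wide, 145 mm tall, at the back of the shelf; leave it alone. Origin: centre of underside.
- flashlight: Chrome flashlight, 150 mm long, 42 mm head, lying roughly along x at the far left; leave it alone. Origin: middle of its length, on the shelf.

How it is judged:
On the way, in this order (a step that is already met when the one before it is completed fails the run):
1. the slats lie in the case, the ring on the tall tier and the bead on the low tier, let go, while all the cedar is still in the shaker (horizontal distance between ring and tall_tier below 0.022 m and (z of ring in the frame of tall_tier between 0.104 and 0.113 m or z of ring in the frame of tall_tier between 0.128 and 0.137 m) and horizontal distance between bead and low_tier below 0.022 m and z of bead in the frame of low_tier between 0.067 and 0.079 m and x of slat0 in the frame of case between -0.06 and 0.06 m and y of slat0 in the frame of case between -0.09 and 0.09 m and z of slat0 in the frame of case between 0 and 0.045 m and x of slat1 in the frame of case between -0.06 and 0.06 m and y of slat1 in the frame of case between -0.09 and 0.09 m and z of slat1 in the frame of case between 0 and 0.045 m and contact force between the fingers and ring below 0.05 N and contact force between the fingers and bead below 0.05 N and contact force between the fingers and slat0 below 0.05 N and contact force between the fingers and slat1 below 0.05 N and distance between each of cedar0, cedar1, cedar2, cedar3, cedar4, cedar5, cedar6, cedar7, cedar8, cedar9 and shaker below 0.11 m), for 0.2 s.
2. the shaker is held over the tray and tipped (x of shaker_mouth in the frame of tray between -0.13 and 0.13 m and y of shaker_mouth in the frame of tray between -0.19 and 0.19 m and height (world z) of shaker_mouth between 0.02 and 0.25 m and angle between shaker's own z axis and vertical above 0.2 rad), for 0.1 s.
At the end, for the whole second after the job is handed in: Cedar blocks at rest in the tray, two or more centres in each third of its long side; slats in the case; ring flat on the tall tier, bead on end on the low tier, within 22 mm of the middle; shaker level on the mat, within 40 mm along and 30 mm across of its middle (x of cedar0 in the frame of tray between -0.095 and 0.095 m and y of cedar0 in the frame of tray between -0.16 and 0.16 m and z of cedar0 in the frame of tray between 0 and 0.09 m and linear speed of each of cedar0, cedar1, cedar2, cedar3, cedar4, cedar5, cedar6, cedar7, cedar8, cedar9, ring, bead, shaker below 0.03 m/s and x of cedar1 in the frame of tray between -0.095 and 0.095 m and y of cedar1 in the frame of tray between -0.16 and 0.16 m and z of cedar1 in the frame of tray between 0 and 0.09 m and x of cedar2 in the frame of tray between -0.095 and 0.095 m and y of cedar2 in the frame of tray between -0.16 and 0.16 m and z of cedar2 in the frame of tray between 0 and 0.09 m and x of cedar3 in the frame of tray between -0.095 and 0.095 m and y of cedar3 in the frame of tray between -0.16 and 0.16 m and z of cedar3 in the frame of tray between 0 and 0.09 m and x of cedar4 in the frame of tray between -0.095 and 0.095 m and y of cedar4 in the frame of tray between -0.16 and 0.16 m and z of cedar4 in the frame of tray between 0 and 0.09 m and x of cedar5 in the frame of tray between -0.095 and 0.095 m and y of cedar5 in the frame of tray between -0.16 and 0.16 m and z of cedar5 in the frame of tray between 0 and 0.09 m and x of cedar6 in the frame of tray between -0.095 and 0.095 m and y of cedar6 in the frame of tray between -0.16 and 0.16 m and z of cedar6 in the frame of tray between 0 and 0.09 m and x of cedar7 in the frame of tray between -0.095 and 0.095 m and y of cedar7 in the frame of tray between -0.16 and 0.16 m and z of cedar7 in the frame of tray between 0 and 0.09 m and x of cedar8 in the frame of tray between -0.095 and 0.095 m and y of cedar8 in the frame of tray between -0.16 and 0.16 m and z of cedar8 in the frame of tray between 0 and 0.09 m and x of cedar9 in the frame of tray between -0.095 and 0.095 m and y of cedar9 in the frame of tray between -0.16 and 0.16 m and z of cedar9 in the frame of tray between 0 and 0.09 m and horizontal distance between ring and tall_tier below 0.022 m and (z of ring in the frame of tall_tier between 0.104 and 0.113 m or z of ring in the frame of tall_tier between 0.128 and 0.137 m) and horizontal distance between bead and low_tier below 0.022 m and z of bead in the frame of low_tier between 0.067 and 0.079 m and x of slat0 in the frame of case between -0.06 and 0.06 m and y of slat0 in the frame of case between -0.09 and 0.09 m and z of slat0 in the frame of case between 0 and 0.045 m and x of slat1 in the frame of case between -0.06 and 0.06 m and y of slat1 in the frame of case between -0.09 and 0.09 m and z of slat1 in the frame of case between 0 and 0.045 m and x of shaker in the frame of mat between -0.04 and 0.04 m and y of shaker in the frame of mat between -0.03 and 0.03 m and z of shaker in the frame of mat between -0.002 and 0.01 m and angle between shaker's own z axis and vertical below 0.1 rad and (((y of cedar0 in the frame of tray below -0.0533 m or y of cedar3 in the frame of tray below -0.0533 m or y of cedar4 in the frame of tray below -0.0533 m or y of cedar6 in the frame of tray below -0.0533 m or y of cedar8 in the frame of tray below -0.0533 m) and (y of cedar1 in the frame of tray below -0.0533 m or y of cedar2 in the frame of tray below -0.0533 m or y of cedar5 in the frame of tray below -0.0533 m or y of cedar7 in the frame of tray below -0.0533 m or y of cedar9 in the frame of tray below -0.0533 m)) or ((y of cedar0 in the frame of tray below -0.0533 m or y of cedar2 in the frame of tray below -0.0533 m or y of cedar5 in the frame of tray below -0.0533 m or y of cedar6 in the frame of tray below -0.0533 m or y of cedar8 in the frame of tray below -0.0533 m) and (y of cedar1 in the frame of tray below -0.0533 m or y of cedar3 in the frame of tray below -0.0533 m or y of cedar4 in the frame of tray below -0.0533 m or y of cedar7 in the frame of tray below -0.0533 m or y of cedar9 in the frame of tray below -0.0533 m)) or ((y of cedar0 in the frame of tray below -0.0533 m or y of cedar2 in the frame of tray below -0.0533 m or y of cedar4 in the frame of tray below -0.0533 m or y of cedar7 in the frame of tray below -0.0533 m or y of cedar8 in the frame of tray below -0.0533 m) and (y of cedar1 in the frame of tray below -0.0533 m or y of cedar3 in the frame of tray below -0.0533 m or y of cedar5 in the frame of tray below -0.0533 m or y of cedar6 in the frame of tray below -0.0533 m or y of cedar9 in the frame of tray below -0.0533 m)) or ((y of cedar0 in the frame of tray below -0.0533 m or y of cedar2 in the frame of tray below -0.0533 m or y of cedar4 in the frame of tray below -0.0533 m or y of cedar6 in the frame of tray below -0.0533 m or y of cedar9 in the frame of tray below -0.0533 m) and (y of cedar1 in the frame of tray below -0.0533 m or y of cedar3 in the frame of tray below -0.0533 m or y of cedar5 in the frame of tray below -0.0533 m or y of cedar7 in the frame of tray below -0.0533 m or y of cedar8 in the frame of tray below -0.0533 m))) and (((y of cedar0 in the frame of tray between -0.0533 and 0.0533 m or y of cedar3 in the frame of tray between -0.0533 and 0.0533 m or y of cedar4 in the frame of tray between -0.0533 and 0.0533 m or y of cedar6 in the frame of tray between -0.0533 and 0.0533 m or y of cedar8 in the frame of tray between -0.0533 and 0.0533 m) and (y of cedar1 in the frame of tray between -0.0533 and 0.0533 m or y of cedar2 in the frame of tray between -0.0533 and 0.0533 m or y of cedar5 in the frame of tray between -0.0533 and 0.0533 m or y of cedar7 in the frame of tray between -0.0533 and 0.0533 m or y of cedar9 in the frame of tray between -0.0533 and 0.0533 m)) or ((y of cedar0 in the frame of tray between -0.0533 and 0.0533 m or y of cedar2 in the frame of tray between -0.0533 and 0.0533 m or y of cedar5 in the frame of tray between -0.0533 and 0.0533 m or y of cedar6 in the frame of tray between -0.0533 and 0.0533 m or y of cedar8 in the frame of tray between -0.0533 and 0.0533 m) and (y of cedar1 in the frame of tray between -0.0533 and 0.0533 m or y of cedar3 in the frame of tray between -0.0533 and 0.0533 m or y of cedar4 in the frame of tray between -0.0533 and 0.0533 m or y of cedar7 in the frame of tray between -0.0533 and 0.0533 m or y of cedar9 in the frame of tray between -0.0533 and 0.0533 m)) or ((y of cedar0 in the frame of tray between -0.0533 and 0.0533 m or y of cedar2 in the frame of tray between -0.0533 and 0.0533 m or y of cedar4 in the frame of tray between -0.0533 and 0.0533 m or y of cedar7 in the frame of tray between -0.0533 and 0.0533 m or y of cedar8 in the frame of tray between -0.0533 and 0.0533 m) and (y of cedar1 in the frame of tray between -0.0533 and 0.0533 m or y of cedar3 in the frame of tray between -0.0533 and 0.0533 m or y of cedar5 in the frame of tray between -0.0533 and 0.0533 m or y of cedar6 in the frame of tray between -0.0533 and 0.0533 m or y of cedar9 in the frame of tray between -0.0533 and 0.0533 m)) or ((y of cedar0 in the frame of tray between -0.0533 and 0.0533 m or y of cedar2 in the frame of tray between -0.0533 and 0.0533 m or y of cedar4 in the frame of tray between -0.0533 and 0.0533 m or y of cedar6 in the frame of tray between -0.0533 and 0.0533 m or y of cedar9 in the frame of tray between -0.0533 and 0.0533 m) and (y of cedar1 in the frame of tray between -0.0533 and 0.0533 m or y of cedar3 in the frame of tray between -0.0533 and 0.0533 m or y of cedar5 in the frame of tray between -0.0533 and 0.0533 m or y of cedar7 in the frame of tray between -0.0533 and 0.0533 m or y of cedar8 in the frame of tray between -0.0533 and 0.0533 m))) and (((y of cedar0 in the frame of tray above 0.0533 m or y of cedar3 in the frame of tray above 0.0533 m or y of cedar4 in the frame of tray above 0.0533 m or y of cedar6 in the frame of tray above 0.0533 m or y of cedar8 in the frame of tray above 0.0533 m) and (y of cedar1 in the frame of tray above 0.0533 m or y of cedar2 in the frame of tray above 0.0533 m or y of cedar5 in the frame of tray above 0.0533 m or y of cedar7 in the frame of tray above 0.0533 m or y of cedar9 in the frame of tray above 0.0533 m)) or ((y of cedar0 in the frame of tray above 0.0533 m or y of cedar2 in the frame of tray above 0.0533 m or y of cedar5 in the frame of tray above 0.0533 m or y of cedar6 in the frame of tray above 0.0533 m or y of cedar8 in the frame of tray above 0.0533 m) and (y of cedar1 in the frame of tray above 0.0533 m or y of cedar3 in the frame of tray above 0.0533 m or y of cedar4 in the frame of tray above 0.0533 m or y of cedar7 in the frame of tray above 0.0533 m or y of cedar9 in the frame of tray above 0.0533 m)) or ((y of cedar0 in the frame of tray above 0.0533 m or y of cedar2 in the frame of tray above 0.0533 m or y of cedar4 in the frame of tray above 0.0533 m or y of cedar7 in the frame of tray above 0.0533 m or y of cedar8 in the frame of tray above 0.0533 m) and (y of cedar1 in the frame of tray above 0.0533 m or y of cedar3 in the frame of tray above 0.0533 m or y of cedar5 in the frame of tray above 0.0533 m or y of cedar6 in the frame of tray above 0.0533 m or y of cedar9 in the frame of tray above 0.0533 m)) or ((y of cedar0 in the frame of tray above 0.0533 m or y of cedar2 in the frame of tray above 0.0533 m or y of cedar4 in the frame of tray above 0.0533 m or y of cedar6 in the frame of tray above 0.0533 m or y of cedar9 in the frame of tray above 0.0533 m) and (y of cedar1 in the frame of tray above 0.0533 m or y of cedar3 in the frame of tray above 0.0533 m or y of cedar5 in the frame of tray above 0.0533 m or y of cedar7 in the frame of tray above 0.0533 m or y of cedar8 in the frame of tray above 0.0533 m)))); the robot touches nothing.
It fails at once if a bystander (vase, flashlight) is moved more than 3 cm (distance of any of vase, flashlight from where it was at the start of the episode above 0.03 m).
Of cedar0, cedar1, cedar2, cedar3, cedar4, cedar5, cedar6, cedar7, cedar8, cedar9 only 8 to 10 are there at a start; the rules pass over those that are not, and their reading is None.
Of slat0, slat1 only 1 to 2 are there at a start; the rules pass over those that are not, and their reading is None.
At some moment in a run one of ring, bead may be knocked a few centimetres aside while the robot is not near it.
Once in a run the grip may slacken for a moment while it holds something.
It also fails if it takes over 210 s, if anything falls off the work surface, if the arm or the gripper's body presses on something with over 40 N, if the wrist force passes 120 N, or if a joint passes its speed limit or range.

## Robot

A 7-joint arm with a two-finger parallel gripper is mounted at the origin on the work surface. World frame = base frame: x ahead of the robot, y to its left, z up, the work surface at z = 0. Lengths are in m, angles in rad, forces in N, time in s.
With the tool pointing down it reaches from about 0.425 to 0.875 m from the base axis. Payload 4.7 kg.
Tool frame: the origin (TCP) lies on the mounting face of the last link; the fingertips stand 182 mm ahead of it and the grasp point (between the pads) lies 164 mm ahead of it; z points along the fingers, y is the direction in which the jaws open and shut (so a half turn about z gives the same grasp; the last joint's range is limited). The gripper opens to 87 mm and grips with 3 to 60 N. Pads are 19 mm wide; open, the fingers measure 117 mm over their backs; the gripper's body (75 mm by 190 mm) begins 51 mm behind the grasp point.
Start: joints at [-1.172, 0.321, -0.07, 1.45, 0.023, 1.371, -0.057], TCP at [0.244, 0.602, 0.405] pointing down, gripper open.
Joint ranges: [-2.86, 2.86], [-0.3, 2.09], [-1.38, 1.24], [0.06, 2.45], [-1.56, 4.7], [0.09, 2.05], [-2.69, 2.69]. Speed limits (rad/s): [2.57, 2.57, 3.14, 3.14, 3.14, 3.14, 3.14].

## Interface

Orientations are given as a rotation vector (axis times angle).
In Python, from bench import ctrl gives the robot as it stands. The module is installed in compiled form; this text tells all that it offers.
- The arm moves only by the tool play_rows, never from a script. Its argument "targets" is text: rows parted by semicolons, each of 7 numbers parted by spaces: the shift along the tool's x, y, z in cm, then the turn, a rotation vector about the tool's x, y, z in rad, then the opening, from -1 (shut) to 1 (fully open). In form: x y z ax ay az grip; .... A call has 1 to 20 rows; each row shifts and turns the pose as measured when the row begins, along the tool's axes as they then stand; what a row does not reach is not made up. A row lasts 1/8 s, in which the tool goes at most 62.5 mm and 10.7 degrees, less where a joint would pass 70% of its speed; a pose out of reach is approached as far as the arm can. A call is refused whole if a number of a shift passes 6.25 or a number of a turn 0.188, either way. A call with a gripper value outside its range is refused whole. The fingers move at their own pace and stop on an object; "newtons" is the grip in N (left out, the last holds). Time passes only in rows, so rows that do not move let the fingers close. It gives the time, the measured TCP pose, the force and the opening at its end, in the units of the state.
- ctrl.get_state(): the state, without advancing time (a new reading comes with each control period).
- ctrl.get_image(name): name is "side" or "top" or "wrist"; returns a dict with "pixels" (480x640x3 uint8, blue, green, red), "depth" (480x640 float32, m along the optical axis (not along the pixel's ray), 0 where there is no reading), "intrinsics" (3x3 intrinsics, pixels), "R" (3x3) and "t" (3): a world point X has camera coordinates R X + t. Camera axes: x right, y down, z forward; pixel columns grow to the right and rows downward; lengths in m; the calibration is good to about 2 mm. A picture is of the moment at which its call begins.
- ctrl.close_job(): hands the job in, once; it reports no verdict.
The state is a dict: "time": time; "joint_positions": joint angles; "qd": joint speeds; "joint_torque": joint torques, N m; "position": TCP position; "tool_rot": TCP orientation; "ft_force": force on the tool from outside, world axes, zero at the start; "torque": the same for the moment, N m; "grip_width": opening from 0.0 (shut) to 1.0 (fully open).
Only numpy, scipy, OpenCV 4.12 (cv2) and the standard library are available. Lean on these libraries where they do the work, as an engineer would, in place of code of your own. Each camera call takes 0.05 s, during which the arm holds its last target.

## Working session

There is one attempt and no reset: what is moved stays moved. The work goes in short steps, Python scripts to look and compute and a tool call to move; the robot and the scene stay as the last step left them, time stands still between calls to the robot, and variables do not carry over. Pictures are saved under pics/ and viewed, and the job is handed in when it is done.

Besides the shell and the picture viewer there is one more tool, called after "Emit:" by a JSON object that holds its "name" and its "arguments". play_rows: Moves the arm, as the interface text tells. Its arguments: {"type":"object","properties":{"targets":{"type":"string"},"newtons":{"type":"number"}},"required":["targets"]}

```bash
ls; mkdir -p pics
python3 - <<'E'
from bench import ctrl
import cv2
print(ctrl.get_state())
for n in ("side","top","wrist"):
    i=ctrl.get_image(n); cv2.imwrite(f"pics/{n}0.png",i["pixels"]); print(n,i["intrinsics"],i["R"],i["t"])
E
```

```text
pics
{'time': 0.0, 'joint_positions': array([-1.1718961 ,  0.32181658, -0.07007808,  1.45165795,  0.02259857,
        1.37077405, -0.05689063]), 'qd': array([ 1.23663758e-03,  3.05952298e-04, -5.48005851e-04, -1.81685830e-04,
        1.48080278e-03,  7.55556493e-05, -1.42402908e-03]), 'joint_torque': array([-4.47238572e-04, -4.91293144e+01, -4.04150197e-01, -3.12526023e+01,
       -6.40215911e-02,  4.37454320e-02,  1.73712365e-04]), 'position': array([0.24395154, 0.60227089, 0.40367386]), 'tool_rot': array([-6.00619391e-01, -3.08337619e+00,  2.90681607e-03]), 'ft_force': array([ 0.08856917, -0.49877663, -0.1889301 ]), 'torque': array([-0.00911817,  0.07079974,  0.07052285]), 'grip_width': 0.9987834188800359}
side [[477.70665106   0.         322.09967074]
 [  0.         477.70665106 237.8652202 ]
 [  0.           0.           1.        ]] [[ 0.98023519 -0.19754792  0.01066683]
 [-0.13493764 -0.70704502 -0.69417517]
 [ 0.1446748   0.67901558 -0.71972706]] [-0.53100893  0.18239602  1.04703832]
top [[513.14889649   0.         327.10330255]
 [  0.         513.14889649 241.03429199]
 [  0.           0.           1.        ]] [[-0.09502485 -0.99547351  0.00166426]
 [-0.9662329   0.09183114 -0.24075098]
 [ 0.23950839 -0.02448539 -0.97058549]] [0.10497262 0.59056237 1.12040785]
wrist [[419.40112131   0.         318.71007448]
 [  0.         419.40112131 243.48406895]
 [  0.           0.           1.        ]] [[ 0.37455266  0.92720302 -0.00220587]
 [ 0.88404283 -0.35639825  0.30240463]
 [ 0.27960432 -0.11521654 -0.95317709]] [-0.64866851 -0.03778256  0.39190252]
```

View pics/top0.png

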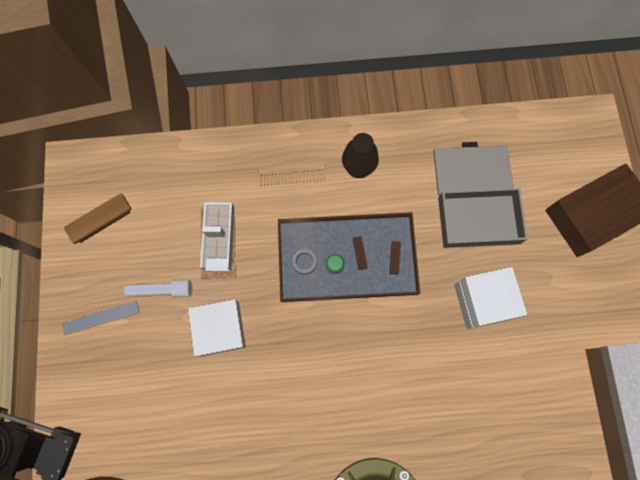

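View pics/side0.png

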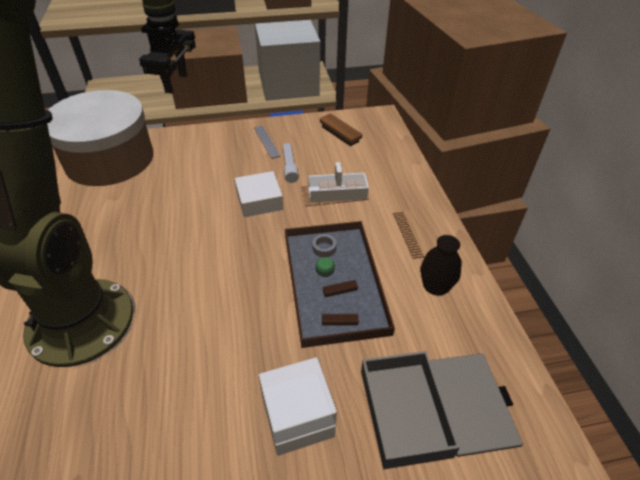

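View pics/wrist0.png

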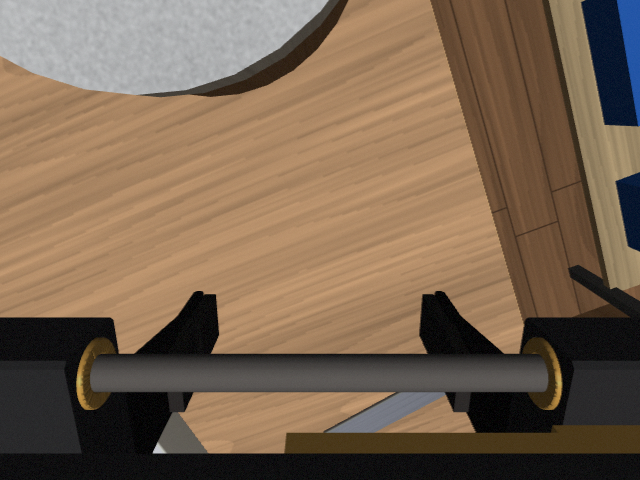

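The top view shows the ring (304,262), the bead (335,264), slats (360,253) and (395,258), the shaker (217,237), low tier (216,328), tall tier (492,297) and the case (482,218). Next I'll measure them.

```bash
cat > h.py <<'E'
import numpy as np, cv2
from bench import ctrl
from scipy.spatial.transform import Rotation as Ro
def cloud(im):
    d=im["depth"]; K=im["intrinsics"]; v,u=np.mgrid[:480,:640]
    P=np.stack([(u-K[0,2])/K[0,0]*d,(v-K[1,2])/K[1,1]*d,d],-1)
    W=(P-im["t"])@im["R"]; W[d<=0]=np.nan
    return W
def crop(im,name,x0,y0,x1,y1,s):
    c=im["pixels"][y0:y1,x0:x1]; cv2.imwrite("pics/"+name,cv2.resize(c,None,fx=s,fy=s,interpolation=cv2.INTER_CUBIC))
def ray(im,u,v,z):
    K=im["intrinsics"]; d=np.array([(u-K[0,2])/K[0,0],(v-K[1,2])/K[1,1],1]); R=im["R"]; o=-R.T@im["t"]; d=R.T@d
    return o+d*(z-o[2])/d[2]
def ortho(W,pix,x0,x1,y0,y1,zmin=-.05,zmax=.3,s=1000):
    """top-down colour + height map: row down = -x, col right = -y"""
    h=int((x1-x0)*s);w=int((y1-y0)*s); img=np.zeros((h,w,3),np.uint8); H=np.full((h,w),np.nan)
    P=W.reshape(-1,3);C=pix.reshape(-1,3); ok=np.isfinite(P[:,0])&(P[:,2]>zmin)&(P[:,2]<zmax);P=P[ok];C=C[ok]
    o=np.argsort(P[:,2]);P=P[o];C=C[o]
    r=((x1-P[:,0])*s).astype(int);c=((y1-P[:,1])*s).astype(int);k=(r>=0)&(r<h)&(c>=0)&(c<w)
    img[r[k],c[k]]=C[k];H[r[k],c[k]]=P[k,2]
    return img,H
def rect(mask_pts):
    r=cv2.minAreaRect(np.float32(mask_pts*1000)); return np.array(r[0])/1000,np.array(r[1]),r[2]
def plan(pos,yaw=None,R=None,tip=0.164):
    """grasp point target pos (world), jaws (tool y) at angle yaw in world xy, tool down"""
    s=ctrl.get_state(); Rc=Ro.from_rotvec(s["tool_rot"]).as_matrix()
    if R is None:
        if yaw is None: R=Rc
        else:
            z=np.array([0,0,-1.]);best=None
            for k in (0,np.pi):
                y=np.array([np.cos(yaw+k),np.sin(yaw+k),0]);M=np.stack([np.cross(y,z),y,z],1)
                a=np.linalg.norm(Ro.from_matrix(Rc.T@M).as_rotvec())
                if best is None or a<best[0]: best=(a,M)
            R=best[1]
    tcp=np.array(pos)-R[:,2]*tip
    print("now grasp pt",np.round(s["position"]+Rc[:,2]*tip,4),"t",round(s["time"],2),"grip",round(s["grip_width"],3),"F",np.round(s["ft_force"],1),"q",np.round(s["joint_positions"],2))
    print(" shift world cm",np.round((tcp-s["position"])*100,2)," tool cm",np.round(Rc.T@(tcp-s["position"])*100,2)," turn tool",np.round(Ro.from_matrix(Rc.T@R).as_rotvec(),3), " final R tool->world x,y:",np.round(R[:,0],3),np.round(R[:,1],3))
E
python3 - <<'E'
from h import *
t=ctrl.get_image("top"); s=ctrl.get_image("side")
W=cloud(t);S=cloud(s)
np.savez("c0.npz",W=W,S=S)
crop(t,"tcrop.png",170,180,430,370,3)
crop(s,"scrop.png",220,120,480,330,3)
def pr(n,a,pts):
    for p in pts: print(n,p,np.round(a[p[1],p[0]],4))
pr("top",W,[(304,250),(335,264),(360,253),(395,258),(217,232),(216,328),(492,297),(482,218),(320,285),(208,272),(232,272),(150,290),(362,150)])
pr("side",S,[(326,266),(340,288),(340,319),(298,400),(258,193),(338,166),(340,185)])
for n,A in (("top",W),("side",S)):
    P=A.reshape(-1,3)
    for nm,(z0,z1,xa,xb,ya,yb) in {"tall":(.1,.12,.3,.7,-.6,-.2),"low":(.045,.065,.3,.7,.2,.6),"tray":(.024,.036,.35,.75,-.2,.2),"case":(.044,.056,.5,.9,-.6,-.2),"handle":(.075,.11,.4,.9,.1,.5)}.items():
        k=(P[:,2]>z0)&(P[:,2]<z1)&(P[:,0]>xa)&(P[:,0]<xb)&(P[:,1]>ya)&(P[:,1]<yb)
        if k.sum()>5: print(n,nm,k.sum(),[np.round(q,4) for q in rect(P[k,:2])],"z",np.round(np.median(P[k,2]),4))
E
```

```text
top (304, 250) [0.5924 0.1048 0.0257]
top (335, 264) [0.5489 0.0343 0.0373]
top (360, 253) [ 0.5732 -0.0289  0.0215]
top (395, 258) [ 0.5531 -0.1115  0.0208]
top (217, 232) [0.6366 0.2973 0.097 ]
top (216, 328) [0.4243 0.318  0.0527]
top (492, 297) [ 0.4287 -0.298   0.1099]
top (482, 218) [ 0.6362 -0.3417  0.0069]
top (320, 285) [0.5065 0.0742 0.011 ]
top (208, 272) [0.5654 0.3419 0.002 ]
top (232, 272) [0.5589 0.2831 0.0067]
top (150, 290) [0.5284 0.4712 0.0364]
top (362, 150) [ 0.7849 -0.0491  0.1452]
side (326, 266) [0.5547 0.0204 0.0398]
side (340, 288) [ 0.5754 -0.0377  0.025 ]
side (340, 319) [ 0.5575 -0.1169  0.0205]
side (298, 400) [ 0.4338 -0.3225  0.1102]
side (258, 193) [0.4262 0.2864 0.0588]
side (338, 166) [0.6463 0.3089 0.0996]
side (340, 185) [0.6499 0.292  0.0471]
top tall 2551 [array([ 0.4018, -0.4193]), array([370.7061, 140.2275]), np.float64(75.6562)] z 0.1102
top low 3463 [array([0.533 , 0.3419]), array([331.5544, 153.0708]), np.float64(2.0783)] z 0.0542
top tray 1551 [array([0.5681, 0.0017]), array([330.8275, 201.4   ]), np.float64(87.701)] z 0.0298
top case 864 [array([ 0.6193, -0.4026]), array([344.4292, 152.1438]), np.float64(80.3352)] z 0.0499
top handle 160 [array([0.6436, 0.3096]), array([44.4873, 13.4407]), np.float64(83.9076)] z 0.0969
side tall 3985 [array([ 0.4338, -0.3069]), array([110.0898, 112.7282]), np.float64(6.9668)] z 0.1109
side low 1803 [array([0.5354, 0.3326]), array([327.9435, 139.1375]), np.float64(2.41)] z 0.0542
side tray 1564 [array([0.572 , 0.0027]), array([335.0799, 200.7375]), np.float64(87.6184)] z 0.03
side case 1289 [array([ 0.6348, -0.3333]), array([192.6092, 131.4512]), np.float64(87.2923)] z 0.0504
side handle 94 [array([0.6481, 0.308 ]), array([44.3048, 13.8285]), np.float64(84.8817)] z 0.0965
```

View pics/tcrop.png

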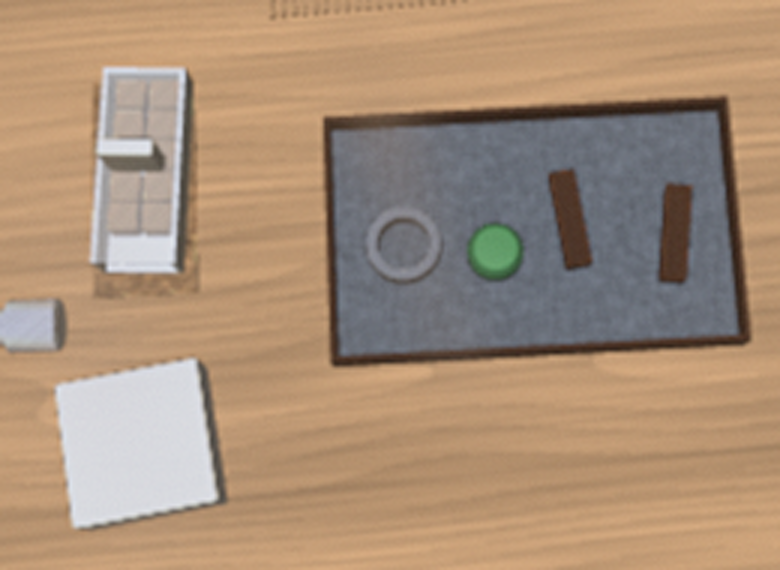

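View pics/scrop.png

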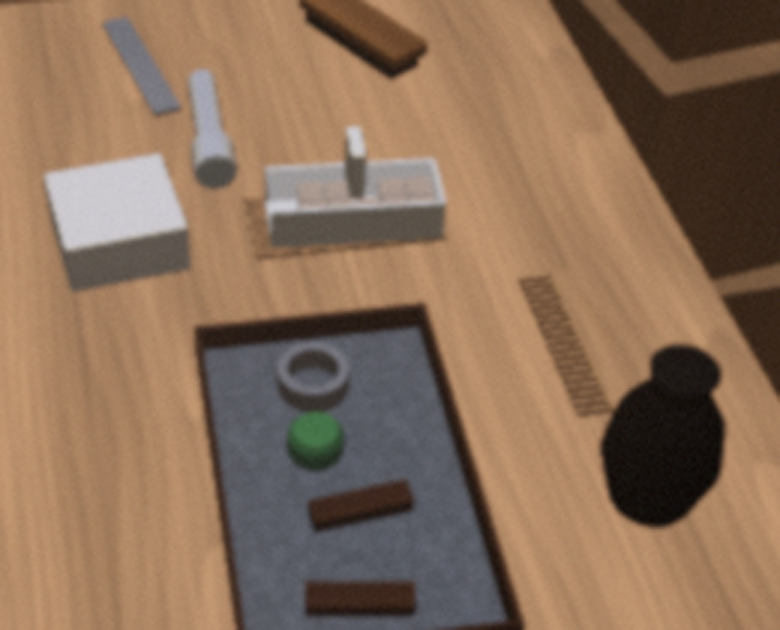

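Run:
```python
from h import *
t=ctrl.get_image("top"); s=ctrl.get_image("side")
W=cloud(t);S=cloud(s)
for n,A,im in (("top",W,t),("side",S,s)):
    P=A.reshape(-1,3); C=im["pixels"].reshape(-1,3).astype(int)
    def rep(nm,k): 
        if k.sum()>5: print(n,nm,k.sum(),[np.round(q,4) for q in rect(P[k,:2])],"mean",np.round(P[k].mean(0),4),"zmed",np.round(np.median(P[k,2]),4))
    box=lambda xa,xb,ya,yb,z0,z1:(P[:,0]>xa)&(P[:,0]<xb)&(P[:,1]>ya)&(P[:,1]<yb)&(P[:,2]>z0)&(P[:,2]<z1)
    rep("tall",box(.35,.52,-.38,-.2,.1,.12)); rep("low",box(.35,.5,.22,.4,.045,.065))
    rep("case",box(.54,.71,-.46,-.2,.044,.056))
    rep("ring",box(.5,.62,.04,.13,.0225,.03)); rep("bead",box(.5,.62,-.01,.065,.034,.045))
    rep("beadgreen",box(.5,.62,-.01,.065,.01,.05)&(C[:,1]>C[:,2]+30))
    dark=(C.sum(1)<150)
    rep("slatA",box(.5,.65,-.07,0,.016,.03)&(C[:,2]>C[:,0]+5)); rep("slatB",box(.5,.65,-.15,-.085,.016,.03)&(C[:,2]>C[:,0]+5))
    rep("shakerroof",box(.5,.8,.22,.4,.038,.047)); 
    rep("mat",box(.5,.58,.22,.4,.002,.007))
```

```text
top tall 2542 [array([ 0.4306, -0.3075]), array([110.0966, 111.867 ]), np.float64(6.9897)] mean [ 0.4295 -0.3057  0.1102] zmed 0.1103
top low 2404 [array([0.4257, 0.3195]), array([110.5241, 110.672 ]), np.float64(5.6735)] mean [0.4247 0.3189 0.0554] zmed 0.0554
top case 703 [array([ 0.6313, -0.334 ]), array([192.3773, 132.3472]), np.float64(87.1546)] mean [ 0.6291 -0.3365  0.0497] zmed 0.0497
top ring 152 [array([0.5631, 0.0845]), array([93.1946, 58.4499]), np.float64(84.5503)] mean [0.5623 0.098  0.0277] zmed 0.0283
top bead 205 [array([0.5517, 0.034 ]), array([38.0707, 39.3477]), np.float64(84.1222)] mean [0.5515 0.0339 0.0374] zmed 0.0373
top beadgreen 240 [array([0.552 , 0.0351]), array([40.4663, 39.856 ]), np.float64(84.2538)] mean [0.5512 0.0352 0.0366] zmed 0.0369
top slatA 285 [array([ 0.5746, -0.0291]), array([80.6088, 22.0662]), np.float64(4.6153)] mean [ 0.5742 -0.0287  0.0213] zmed 0.0214
top slatB 283 [array([ 0.5547, -0.1123]), array([21.7692, 79.0988]), np.float64(78.8622)] mean [ 0.5543 -0.112   0.0216] zmed 0.0215
top shakerroof 1024 [array([0.612 , 0.3209]), array([
[... 828 characters left out ...]
an [0.5551 0.0316 0.0375] zmed 0.0376
side beadgreen 151 [array([0.5543, 0.0325]), array([32.7746, 36.3042]), np.float64(57.8709)] mean [0.5536 0.031  0.0374] zmed 0.0376
side slatA 298 [array([ 0.5773, -0.0299]), array([79.3291, 23.977 ]), np.float64(4.6616)] mean [ 0.5764 -0.0313  0.0213] zmed 0.0214
side slatB 333 [array([ 0.5583, -0.1145]), array([22.1992, 78.7168]), np.float64(78.855)] mean [ 0.5577 -0.1149  0.0213] zmed 0.0215
side shakerroof 614 [array([0.6174, 0.3206]), array([100.7671, 233.404 ]), np.float64(72.0797)] mean [0.6379 0.3081 0.0445] zmed 0.0453
side mat 366 [array([0.5399, 0.3101]), array([ 79.8392, 178.5561]), np.float64(0.1009)] mean [0.544  0.3007 0.0037] zmed 0.0034
```

The shaker's mouth faces the robot (−x). In the side crop the blocks sit five rows deep, with bare floor at the left end. I'll take the bead first.

```bash
python3 -c "
from h import *
plan([.553,.033,.2],0)
plan([.553,.033,.2],np.pi/2)"
```

```text
now grasp pt [0.244  0.6024 0.2405] t 0.35 grip 1.005 F [0.6 0.1 0.1] q [-1.17  0.32 -0.07  1.45  0.02  1.37 -0.06]
 shift world cm [ 30.9  -56.94  -4.05]  tool cm [-50.02 -41.18   4.07]  turn tool [-0.     0.     1.186]  final R tool->world x,y: [-0.  1.  0.] [1. 0. 0.]
now grasp pt [0.244  0.6024 0.2405] t 0.35 grip 1.005 F [0.6 0.1 0.1] q [-1.17  0.32 -0.07  1.45  0.02  1.37 -0.06]
 shift world cm [ 30.9  -56.94  -4.05]  tool cm [-50.02 -41.18   4.07]  turn tool [-0.    -0.    -0.385]  final R tool->world x,y: [-1.  0.  0.] [0. 1. 0.]
```

Emit:
{"name": "play_rows", "arguments": {"targets": "-4.2 -3.4 0.3 0 0 0 0.6;-4.2 -3.4 0.3 0 0 0 0.6;-4.2 -3.4 0.3 0 0 0 0.6;-4.2 -3.4 0.3 0 0 0 0.6;-4.2 -3.4 0.3 0 0 0 0.6;-4.2 -3.4 0.3 0 0 0 0.6;-4.2 -3.4 0.3 0 0 0 0.6;-4.2 -3.4 0.3 0 0 0 0.6;-4.2 -3.4 0.3 0 0 0 0.6;-4.2 -3.4 0.3 0 0 0 0.6;-4.2 -3.4 0.3 0 0 0 0.6;-4.2 -3.4 0.3 0 0 0 0.6;0 0 0 0 0 0.17 0.6;0 0 0 0 0 0.17 0.6;0 0 0 0 0 0.17 0.6;0 0 0 0 0 0.17 0.6;0 0 0 0 0 0.17 0.6;0 0 0 0 0 0.17 0.6;0 0 0 0 0 0.17 0.6", "newtons": 15}}

```text
time: 2.72
position: [0.5677, 0.016, 0.3679]
tool_rot: [2.267, 2.173, 0.012]
ft_force: [-0.8, -0.5, -0.3]
grip_width: 0.8
```

```bash
python3 -c "
from h import *
plan([.553,.033,.2],0)
w=ctrl.get_image('wrist'); crop(w,'w1.png',0,0,640,480,1)"
```

```text
now grasp pt [0.5686 0.0167 0.2039] t 2.73 grip 0.8 F [-0.8 -0.5 -0.3] q [-0.56  0.18  0.55  1.73 -0.1   1.25 -0.03]
 shift world cm [-1.47  1.7  -0.39]  tool cm [ 1.63 -1.54  0.39]  turn tool [ 0.006 -0.004 -0.042]  final R tool->world x,y: [-0.  1.  0.] [1. 0. 0.]
```

View pics/w1.png

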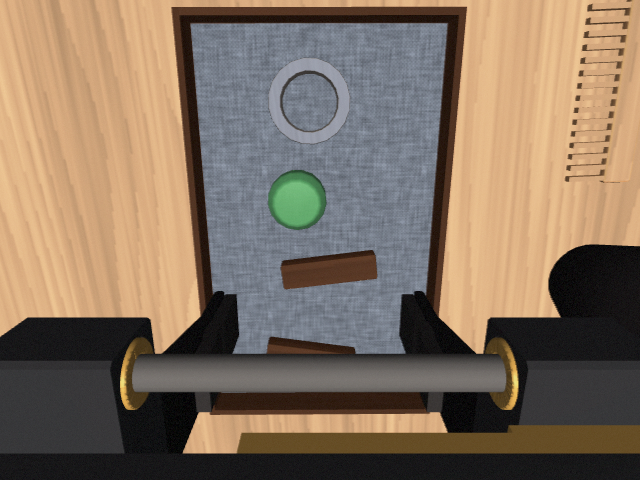

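The wrist view shows the ring at (310,100), the bead at (297,200) and the slats at (330,268) and (310,348). I'll measure these as the second view.

Run:
```python
from h import *
w=ctrl.get_image('wrist');W=cloud(w)
P=W.reshape(-1,3);C=w["pixels"].reshape(-1,3).astype(int)
def rep(nm,k): 
    if k.sum()>5: print(nm,k.sum(),[np.round(q,4) for q in rect(P[k,:2])],"zmed",np.round(np.median(P[k,2]),4))
box=lambda xa,xb,ya,yb,z0,z1:(P[:,0]>xa)&(P[:,0]<xb)&(P[:,1]>ya)&(P[:,1]<yb)&(P[:,2]>z0)&(P[:,2]<z1)
rep("ring",box(.5,.65,.064,.14,.0225,.035)); rep("beadtop",box(.5,.62,-.01,.065,.034,.045))
rep("slatA",box(.5,.65,-.07,0,.016,.03)&(C[:,2]>C[:,0]+5))
rep("slatB",box(.5,.65,-.15,-.085,.016,.03)&(C[:,2]>C[:,0]+5))
plan([.5535,.033,.07],0)
```

```text
ring 2895 [array([0.5663, 0.1067]), array([58.3747, 58.9111]), np.float64(87.0213)] zmed 0.0286
beadtop 2041 [array([0.5536, 0.0341]), array([39.3148, 39.2359]), np.float64(35.3378)] zmed 0.0367
slatA 2421 [array([ 0.5767, -0.0284]), array([79.5922, 22.454 ]), np.float64(4.6042)] zmed 0.0208
slatB 592 [array([ 0.5581, -0.1014]), array([ 9.899 , 78.8545]), np.float64(85.7937)] zmed 0.0203
now grasp pt [0.5687 0.0167 0.2039] t 2.83 grip 0.801 F [ 0.1  0.3 -0.5] q [-0.56  0.18  0.55  1.73 -0.1   1.25 -0.03]
 shift world cm [ -1.42   1.7  -13.39]  tool cm [ 1.59 -1.56 13.39]  turn tool [ 0.006 -0.004 -0.037]  final R tool->world x,y: [-0.  1.  0.] [1. 0. 0.]
```

Emit:
{"name": "play_rows", "arguments": {"targets": "1.6 -1.5 4 0.006 -0.004 -0.037 0.6;0 0 5 0 0 0 0.6;0 0 4.5 0 0 0 0.6;0 0 0 0 0 0 0.6"}}

```text
time: 3.32
position: [0.5541, 0.0338, 0.2314]
tool_rot: [2.202, 2.239, 0.007]
ft_force: [0.2, -0.0, -0.2]
grip_width: 0.802
```

```bash
python3 -c "
from h import *
plan([.5535,.0335,.026],0)"
```

```text
now grasp pt [0.5548 0.0341 0.0674] t 3.33 grip 0.802 F [ 0.2 -0.  -0.2] q [-0.55  0.29  0.51  1.9  -0.17  0.99  0.05]
 shift world cm [-0.06 -0.03 -4.14]  tool cm [-0.04 -0.08  4.14]  turn tool [ 0.004 -0.002  0.017]  final R tool->world x,y: [-0.  1.  0.] [1. 0. 0.]
```

Accurate. I'll lower, close and lift.

Emit:
{"name": "play_rows", "arguments": {"targets": "0 -0.1 2.1 0 0 0.017 0.6;0 0 2 0 0 0 0.6;0 0 0 0 0 0 0.6;0 0 0 0 0 0 -0.3;0 0 0 0 0 0 -0.3;0 0 0 0 0 0 -0.3;0 0 0 0 0 0 -0.3;0 0 0 0 0 0 -0.3;0 0 -2 0 0 0 -0.3;0 0 -4 0 0 0 -0.3;0 0 -5 0 0 0 -0.3;0 0 0 0 0 0 -0.3", "newtons": 15}}

```text
time: 4.82
position: [0.5561, 0.0329, 0.3142]
tool_rot: [2.21, 2.22, 0.025]
ft_force: [0.7, 0.0, -2.0]
grip_width: 0.517
```

```bash
python3 -c "
from h import *
plan([.4275,.3195,.14],0)
w=ctrl.get_image('wrist'); crop(w,'w2.png',0,0,640,480,1)"
```

```text
now grasp pt [0.559  0.0336 0.1502] t 4.83 grip 0.517 F [ 0.7  0.  -2. ] q [-0.59  0.19  0.54  1.83 -0.11  1.13 -0.01]
 shift world cm [-12.86  28.66  -1.02]  tool cm [ 28.72 -12.75   0.92]  turn tool [ 0.018 -0.005  0.005]  final R tool->world x,y: [-0.  1.  0.] [1. 0. 0.]
```

View pics/w2.png

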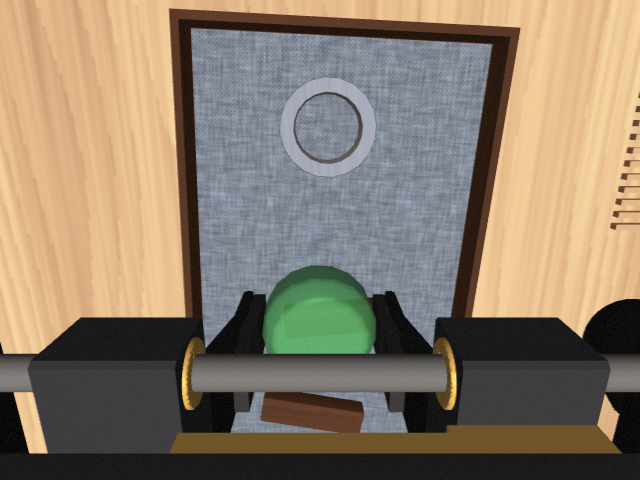

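Emit:
{"name": "play_rows", "arguments": {"targets": "4.8 -2.1 0.2 0 0 0 -0.3;4.8 -2.1 0.2 0 0 0 -0.3;4.8 -2.1 0.2 0.01 0 0 -0.3;4.8 -2.1 0.2 0 0 0 -0.3;4.8 -2.1 0.1 0 0 0 -0.3;4.7 -2.1 0 0 0 0 -0.3;0 0 0 0 0 0 -0.3;0 0 0 0 0 0 -0.3"}}

```text
time: 5.88
position: [0.4213, 0.325, 0.2959]
tool_rot: [-2.22, -2.222, 0.012]
ft_force: [-0.2, -1.4, -0.4]
grip_width: 0.52
```

```bash
python3 -c "
from h import *
plan([.4275,.3195,.09],0)
w=ctrl.get_image('side'); crop(w,'s3.png',160,100,400,280,3)
w=ctrl.get_image('top'); W=cloud(w); P=W.reshape(-1,3); C=w['pixels'].reshape(-1,3).astype(int)
k=(C[:,1]>C[:,2]+25)&(P[:,1]>.2)&(P[:,0]<.55)&(P[:,2]>.06)&(P[:,2]<.2); print(k.sum(),P[k].mean(0) if k.any() else '')"
```

```text
now grasp pt [0.4204 0.3242 0.1319] t 5.88 grip 0.52 F [-0.2 -1.4 -0.4] q [-0.98  0.16  0.29  1.88 -0.05  1.11 -0.66]
 shift world cm [ 0.62 -0.55 -4.19]  tool cm [-0.53  0.64  4.19]  turn tool [-0.006  0.005  0.001]  final R tool->world x,y: [-0.  1.  0.] [1. 0. 0.]
28 [0.41968027 0.31435549 0.13682701]
```

View pics/s3.png

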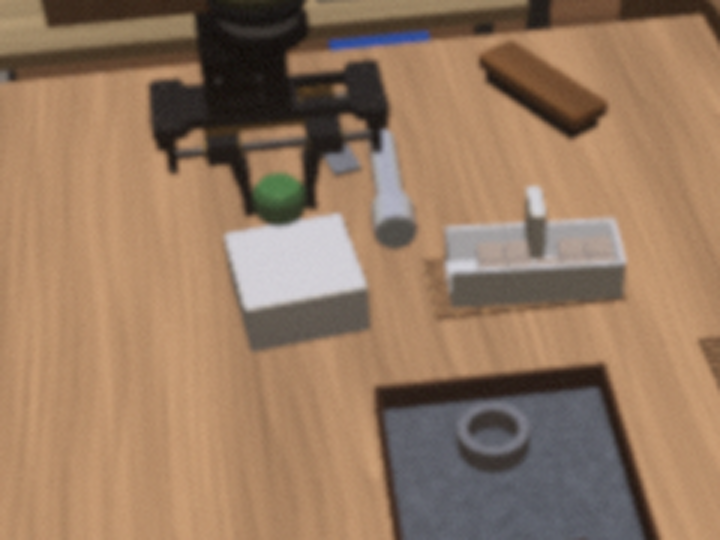

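Emit:
{"name": "play_rows", "arguments": {"targets": "-0.5 0.6 2 0 0 0 -0.3;0 0 2 0 0 0 -0.3;0 0 0.8 0 0 0 -0.3;0 0 0 0 0 0 -0.3"}}

```text
time: 6.48
position: [0.4304, 0.3152, 0.2477]
tool_rot: [2.231, 2.212, -0.009]
ft_force: [-0.1, -1.1, -1.3]
grip_width: 0.517
```

```bash
python3 -c "
from h import *
plan([.4275,.3195,.0775],0)
w=ctrl.get_image('side'); crop(w,'s4.png',200,120,320,220,5)
w=ctrl.get_image('wrist'); crop(w,'w4.png',0,0,640,480,1)"
```

```text
now grasp pt [0.4297 0.3145 0.0837] t 6.47 grip 0.517 F [-0.1 -1.1 -1.3] q [-0.95  0.22  0.3   1.93 -0.07  1.02 -0.63]
 shift world cm [-0.29  0.43 -0.62]  tool cm [ 0.43 -0.29  0.62]  turn tool [-0.004  0.004 -0.009]  final R tool->world x,y: [-0.  1.  0.] [1. 0. 0.]
```

View pics/s4.png

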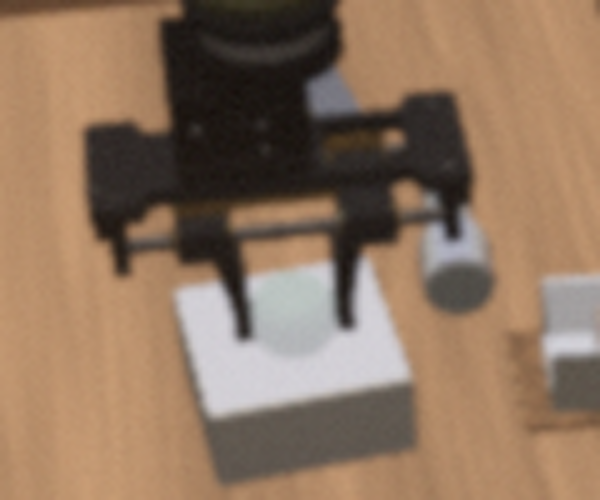

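Emit:
{"name": "play_rows", "arguments": {"targets": "0.4 -0.3 0.2 0 0 0 -0.3;0 0 0.3 0 0 0 -0.3;0 0 0 0 0 0 -0.3"}}

```text
time: 6.95
position: [0.4279, 0.3201, 0.2467]
tool_rot: [-2.231, -2.212, 0.003]
ft_force: [0.8, 0.2, -0.7]
grip_width: 0.517
```

```bash
python3 -c "
from h import *
plan([.4275,.3195,.0775],0)"
```

```text
now grasp pt [0.4276 0.3199 0.0827] t 6.95 grip 0.517 F [ 0.8  0.2 -0.7] q [-0.96  0.22  0.3   1.93 -0.07  1.01 -0.64]
 shift world cm [-0.04 -0.06 -0.52]  tool cm [-0.06 -0.03  0.52]  turn tool [-0.002  0.001 -0.008]  final R tool->world x,y: [-0.  1.  0.] [1. 0. 0.]
```

Emit:
{"name": "play_rows", "arguments": {"targets": "0 0 0.4 0 0 0 -0.3;0 0 0.3 0 0 0 -0.3;0 0 0 0 0 0 -0.3"}}

```text
time: 7.32
position: [0.4283, 0.321, 0.2455]
tool_rot: [-2.228, -2.212, 0.0]
ft_force: [-0.5, -0.3, -0.4]
grip_width: 0.52
```

```bash
python3 -c "
from h import *
plan([.4275,.3195,.0775],0)"
```

```text
now grasp pt [0.428  0.3212 0.0815] t 7.33 grip 0.52 F [-0.5 -0.3 -0.4] q [-0.96  0.22  0.3   1.93 -0.08  1.01 -0.63]
 shift world cm [-0.08 -0.15 -0.4 ]  tool cm [-0.15 -0.07  0.4 ]  turn tool [-0.001 -0.001 -0.007]  final R tool->world x,y: [-0.  1.  0.] [1. 0. 0.]
```

Emit:
{"name": "play_rows", "arguments": {"targets": "-0.1 0 0.6 0 0 0 -0.3;-0.1 0 0.3 0 0 0 -0.3"}}

```text
time: 7.58
position: [0.4286, 0.321, 0.2416]
tool_rot: [-2.225, -2.212, -0.006]
ft_force: [-6.1, -5.5, 23.3]
grip_width: 0.521
```

```bash
python3 -c "
from h import *
plan([.4275,.3195,.0775],0)"
```

```text
now grasp pt [0.4285 0.3219 0.0776] t 7.58 grip 0.521 F [-6.1 -5.5 23.3] q [-0.96  0.22  0.3   1.93 -0.08  0.99 -0.63]
 shift world cm [-0.11 -0.15 -0.01]  tool cm [-0.15 -0.11  0.01]  turn tool [-0.001 -0.006 -0.006]  final R tool->world x,y: [-0.  1.  0.] [1. 0. 0.]
```

Emit:
{"name": "play_rows", "arguments": {"targets": "0 0 -0.2 0 0 0 -0.3;0 0 0 0 0 0 0.4;0 0 0 0 0 0 0.4;0 0 0 0 0 0 0.4;0 0 -3 0 0 0 0.4;0 0 -5 0 0 0 0.6;0 0 -4 0 0 0 0.6"}}

```text
time: 8.45
position: [0.4271, 0.3201, 0.3607]
tool_rot: [-2.224, -2.213, 0.01]
ft_force: [0.3, -0.1, 0.2]
grip_width: 0.784
```

```bash
cat > look.py <<'E'
from h import *
import sys
t=ctrl.get_image('top');s=ctrl.get_image('side'); tag=sys.argv[1]
crop(t,f't{tag}.png',170,180,530,370,2); crop(s,f's{tag}.png',200,100,520,480,1.5 if 0 else 2)
for n,im in (("top",t),("side",s)):
    P=cloud(im).reshape(-1,3); C=im["pixels"].reshape(-1,3).astype(int)
    def rep(nm,k): 
        if k.sum()>5: print(n,nm,k.sum(),[np.round(q,4) for q in rect(P[k,:2])],"mean",np.round(P[k].mean(0),4))
    box=lambda xa,xb,ya,yb,z0,z1:(P[:,0]>xa)&(P[:,0]<xb)&(P[:,1]>ya)&(P[:,1]<yb)&(P[:,2]>z0)&(P[:,2]<z1)
    rep("onlow",box(.37,.48,.26,.38,.064,.12)); rep("onlowtop",box(.37,.48,.26,.38,.08,.095))
    rep("ontalltop",box(.37,.49,-.37,-.25,.128,.15))
    rep("ringtray",box(.48,.66,-.15,.155,.025,.033));
E
python3 look.py 5; python3 -c "
from h import *
plan([.566,.104,.1],0)"
```

```text
top onlow 263 [array([0.4359, 0.3174]), array([40.9929, 62.4728]), np.float64(87.7928)] mean [0.4265 0.3129 0.0846]
top onlowtop 222 [array([0.4283, 0.3178]), array([42.9612, 39.2653]), np.float64(41.2373)] mean [0.4271 0.3144 0.0864]
top ringtray 295 [array([ 0.5984, -0.0041]), array([273.9504, 143.1752]), np.float64(85.547)] mean [0.5749 0.0562 0.0287]
side onlow 235 [array([0.4292, 0.3161]), array([41.0044, 43.6855]), np.float64(49.2768)] mean [0.4305 0.3105 0.0813]
side onlowtop 155 [array([0.4314, 0.317 ]), array([39.6743, 42.294 ]), np.float64(84.1915)] mean [0.4308 0.3145 0.086 ]
side ringtray 231 [array([0.5611, 0.0008]), array([123.4521, 332.2583]), np.float64(13.5365)] mean [0.5643 0.0924 0.029 ]
now grasp pt [0.428  0.3216 0.2   ] t 8.55 grip 0.795 F [-0.6  0.1 -0.1] q [-0.98  0.1   0.3   1.8  -0.04  1.24 -0.67]
 shift world cm [ 13.77 -21.69 -10.  ]  tool cm [-21.66  13.9    9.89]  turn tool [-0.002 -0.004 -0.005]  final R tool->world x,y: [-0.  1.  0.] [1. 0. 0.]
```

View pics/t5.png

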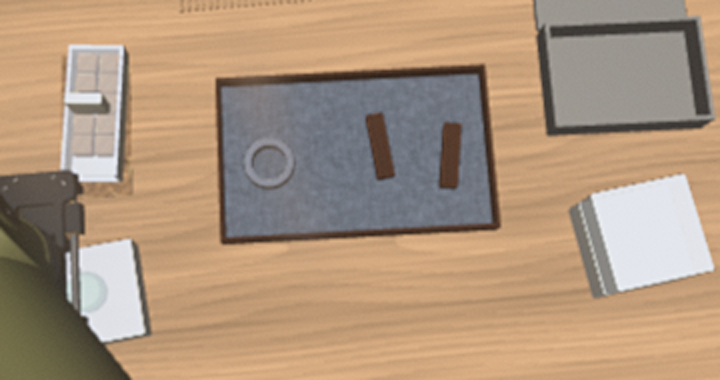

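Emit:
{"name": "play_rows", "arguments": {"targets": "-5.2 2.8 0 0 0 0 0.8;-5.2 2.8 0 0 0 0 0.8;-5.2 2.8 0 0 0 0 0.8;-5.2 2.8 0.5 0 0 0 0.8;-5 2.7 0.5 0 0 0 0.8;0 0 0 0 0 0 0.8"}}

```text
time: 9.3
position: [0.5694, 0.0563, 0.3485]
tool_rot: [-2.219, -2.218, 0.0]
ft_force: [0.2, 1.2, -0.2]
grip_width: 0.899
```

Run:
```python
from h import *
w=ctrl.get_image('wrist');P=cloud(w).reshape(-1,3)
k=(P[:,0]>.48)&(P[:,0]<.65)&(P[:,1]>.05)&(P[:,1]<.15)&(P[:,2]>.022)&(P[:,2]<.035)
print(k.sum(),rect(P[k,:2]),np.median(P[k,2]))
t=ctrl.get_image('top'); print(ray(t,305,261.5,.029))
s=ctrl.get_image('side'); print(ray(s,324,243,.029))
plan([.567,.105,.07],0)
crop(w,'w6.png',0,0,640,480,1)
```

```text
3029 (array([0.53586285, 0.11156424]), array([ 59.10675049, 121.67377472]), 81.23394775390625) 0.028634519857099087
[0.56337839 0.10470948 0.029     ]
[0.56701466 0.10336971 0.029     ]
now grasp pt [0.5674 0.0641 0.1848] t 9.45 grip 0.899 F [ 0.4 -0.4  0.3] q [-0.63  0.2   0.54  1.74 -0.12  1.23 -0.05]
 shift world cm [ -0.1    4.2  -11.47]  tool cm [ 4.12 -0.02 11.5 ]  turn tool [-0.004 -0.007  0.01 ]  final R tool->world x,y: [-0.  1.  0.] [1. 0. 0.]
```

View pics/w6.png

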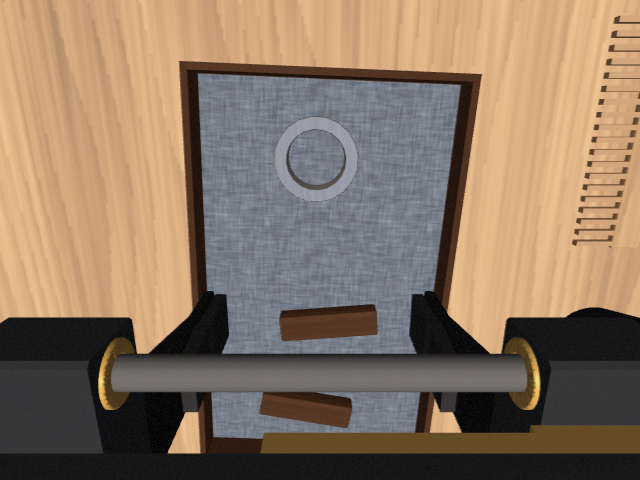

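The ring is intact at pixel (316,158); the views agree on about (0.566, 0.105).

Emit:
{"name": "play_rows", "arguments": {"targets": "4.2 0 3 0 0 0.01 0.8;0 0 5 0 0 0 0.8;0 0 3.5 0 0 0 0.8;0 0 0 0 0 0 0.8"}}

```text
time: 9.95
position: [0.565, 0.1165, 0.2317]
tool_rot: [-2.2, -2.228, -0.01]
ft_force: [-0.6, 0.0, -0.2]
grip_width: 0.9
```

Run:
```python
from h import *
plan([.5665,.105,.026],0)
```

```text
now grasp pt [0.5646 0.1184 0.0677] t 9.95 grip 0.9 F [-0.6  0.  -0.2] q [-0.66  0.34  0.49  1.84 -0.2   1.01 -0.08]
 shift world cm [ 0.15 -1.15 -4.17]  tool cm [-1.2   0.14  4.16]  turn tool [-0.003 -0.012  0.013]  final R tool->world x,y: [-0.  1.  0.] [1. 0. 0.]
```

Emit:
{"name": "play_rows", "arguments": {"targets": "-1.2 0.1 1 0 -0.012 0.013 0.8;0 0 0 0 0 0 0.8"}}

```text
time: 10.2
position: [0.5668, 0.1052, 0.2234]
tool_rot: [-2.22, -2.223, -0.001]
ft_force: [0.6, -0.0, -0.3]
grip_width: 0.895
```

Run:
```python
from h import *
plan([.5665,.105,.026],0)
```

```text
now grasp pt [0.5669 0.1052 0.0594] t 10.2 grip 0.895 F [ 0.6 -0.  -0.3] q [-0.65  0.35  0.49  1.85 -0.2   0.99 -0.07]
 shift world cm [-0.03 -0.02 -3.34]  tool cm [-0.02 -0.03  3.34]  turn tool [ 0.    -0.     0.001]  final R tool->world x,y: [-0.  1.  0.] [1. 0. 0.]
```

Emit:
{"name": "play_rows", "arguments": {"targets": "0 0 1.7 0 0 0 0.8;0 0 1.6 0 0 0 0.8;0 0 0 0 0 0 0.8;0 0 0 0 0 0 0;0 0 0 0 0 0 0;0 0 0 0 0 0 0;0 0 0 0 0 0 0;0 0 -2 0 0 0 0;0 0 -4 0 0 0 0;0 0 -5 0 0 0 0;0 0 -4 0 0 0 0;0 0 0 0 0 0 0", "newtons": 20}}

```text
time: 11.7
position: [0.5674, 0.104, 0.3505]
tool_rot: [2.22, 2.218, 0.012]
ft_force: [1.0, 0.4, -0.7]
grip_width: 0.679
```

Run:
```python
from h import *
plan([.432,-.3075,.2],0)
w=ctrl.get_image('wrist');crop(w,'w7.png',0,0,640,480,1)
```

```text
now grasp pt [0.5687 0.1046 0.1865] t 11.7 grip 0.679 F [ 1.   0.4 -0.7] q [-0.69  0.21  0.53  1.73 -0.11  1.22 -0.13]
 shift world cm [-13.54 -41.15   1.35]  tool cm [-41.16 -13.49  -1.59]  turn tool [ 0.008 -0.003 -0.001]  final R tool->world x,y: [-0.  1.  0.] [1. 0. 0.]
```

View pics/w7.png

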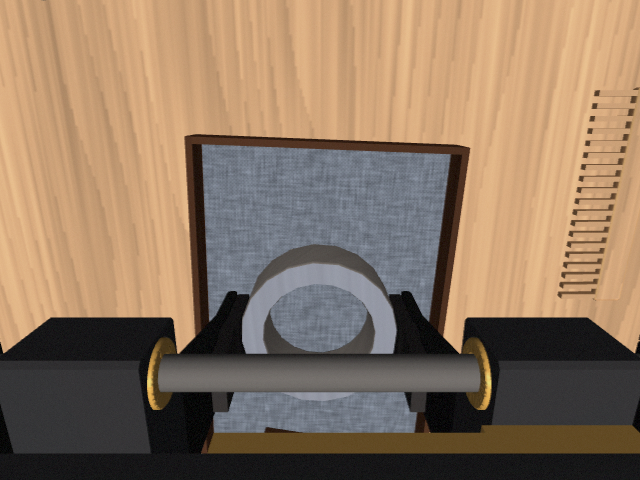

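Emit:
{"name": "play_rows", "arguments": {"targets": "-4.5 -1.5 -0.3 0 0 0 0;-4.5 -1.5 -0.3 0 0 0 0;-4.5 -1.5 -0.3 0 0 0 0;-4.5 -1.5 -0.3 0 0 0 0;-4.5 -1.5 0 0 0 0 0;-4.5 -1.5 0 0 0 0 0;-4.5 -1.5 0 0 0 0 0;-4.5 -1.5 0 0 0 0 0;-4.5 -1.4 0 0 0 0 0;0 0 0 0 0 0 0;0 0 0 0 0 0 0"}}

```text
time: 13.12
position: [0.4223, -0.3103, 0.3486]
tool_rot: [-2.21, -2.212, 0.012]
ft_force: [0.5, 1.4, -2.0]
grip_width: 0.677
```

Run:
```python
from h import *
plan([.432,-.3075,.15],0)
w=ctrl.get_image('side');crop(w,'s8.png',180,250,500,480,2)
```

```text
now grasp pt [ 0.4197 -0.3094  0.1847] t 13.12 grip 0.677 F [ 0.5  1.4 -2. ] q [-0.24  0.12  0.88  1.86 -0.09  1.23  0.67]
 shift world cm [ 0.97  0.28 -3.46]  tool cm [0.26 1.02 3.45]  turn tool [-0.016 -0.005  0.001]  final R tool->world x,y: [-0.  1.  0.] [1. 0. 0.]
```

View pics/s8.png

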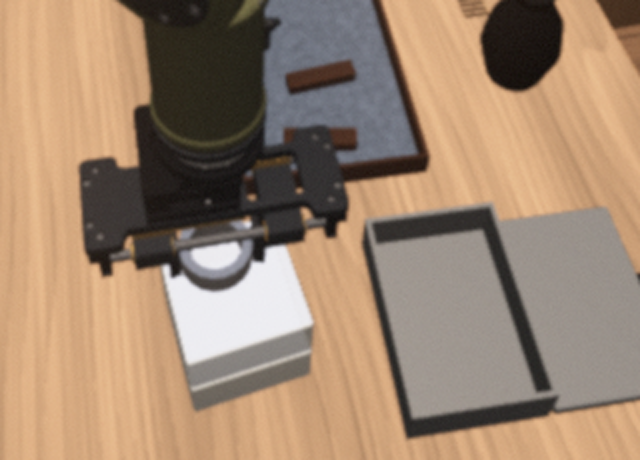

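Emit:
{"name": "play_rows", "arguments": {"targets": "0.3 1 2.5 -0.016 -0.005 0 0;0 0 1.8 0 0 0 0;0 0 0 0 0 0 0"}}

```text
time: 13.55
position: [0.4332, -0.304, 0.3036]
tool_rot: [-2.213, -2.228, -0.001]
ft_force: [0.1, 0.1, -0.9]
grip_width: 0.679
```

Run:
```python
from h import *
plan([.432,-.3075,.132],0)
```

```text
now grasp pt [ 0.433  -0.3037  0.1396] t 13.55 grip 0.679 F [ 0.1  0.1 -0.9] q [-0.23  0.18  0.87  1.9  -0.16  1.13  0.71]
 shift world cm [-0.12 -0.35 -0.76]  tool cm [-0.35 -0.12  0.76]  turn tool [-0.001 -0.002  0.007]  final R tool->world x,y: [-0.  1.  0.] [1. 0. 0.]
```

Emit:
{"name": "play_rows", "arguments": {"targets": "-0.4 -0.1 0.5 0 0 0 0;0 0 0.4 0 0 0 0"}}

```text
time: 13.8
position: [0.4325, -0.3083, 0.2953]
tool_rot: [-2.213, -2.23, -0.002]
ft_force: [-3.6, -0.1, 11.6]
grip_width: 0.678
```

Run:
```python
from h import *
plan([.432,-.3075,.132],0)
```

```text
now grasp pt [ 0.4325 -0.3081  0.1313] t 13.8 grip 0.678 F [-3.6 -0.1 11.6] q [-0.21  0.2   0.87  1.91 -0.17  1.11  0.73]
 shift world cm [-0.05  0.08  0.07]  tool cm [ 0.08 -0.04 -0.07]  turn tool [ 0.    -0.001  0.008]  final R tool->world x,y: [-0.  1.  0.] [1. 0. 0.]
```

Contact made. Release and lift.

Emit:
{"name": "play_rows", "arguments": {"targets": "0 0 -0.1 0 0 0 0;0 0 0 0 0 0 0.8;0 0 0 0 0 0 0.8;0 0 0 0 0 0 0.8;0 0 -3 0 0 0 0.8;0 0 -5 0 0 0 0.4;5 5 0 0 0 0 0.1;4 4 0 0 0 0 -0.05;4 4 0 0 0 0 -0.05;0 0 0 0 0 0 -0.05"}}

```text
time: 15.05
position: [0.5597, -0.1811, 0.3821]
tool_rot: [2.213, 2.223, 0.01]
ft_force: [-0.9, -0.1, -0.6]
grip_width: 0.496
```

```bash
python3 look.py 9
python3 - <<'E'
from h import *
plan([.5565,-.113,.1],np.radians(78.9))
E
```

```text
top onlow 357 [array([0.4267, 0.3191]), array([44.4779, 44.0769]), np.float64(84.3955)] mean [0.4261 0.3176 0.085 ]
top onlowtop 310 [array([0.4275, 0.3194]), array([43.6567, 42.2164]), np.float64(27.4437)] mean [0.427  0.319  0.0864]
top ontalltop 44 [array([ 0.4229, -0.3317]), array([ 8.2332, 34.5244]), np.float64(68.02)] mean [ 0.4227 -0.3313  0.1343]
top ringtray 71 [array([ 0.5986, -0.0777]), array([121.4113, 140.9144]), np.float64(80.9345)] mean [ 0.6152 -0.0907  0.0275]
side onlow 226 [array([0.4307, 0.3162]), array([42.1043, 42.3498]), np.float64(37.5132)] mean [0.4304 0.3108 0.0817]
side onlowtop 149 [array([0.4309, 0.317 ]), array([40.9542, 41.2831]), np.float64(36.8376)] mean [0.4308 0.3148 0.0862]
side ontalltop 555 [array([ 0.4343, -0.308 ]), array([59.0297, 59.2628]), np.float64(49.4175)] mean [ 0.434  -0.3098  0.1342]
side ringtray 21 [array([0.5538, 0.0218]), array([ 91.5411, 291.2579]), np.float64(16.6764)] mean [0.5303 0.0195 0.0281]
now grasp pt [ 0.5578 -0.1864  0.2185] t 15.15 grip 0.485 F [-0.7 -0.6 -0.2] q [-0.39  0.24  0.78  1.67 -0.18  1.29  0.42]
 shift world cm [ -0.02   7.33 -11.85]  tool cm [ 7.34 -0.12 11.84]  turn tool [ 0.005  0.005 -1.38 ]  final R tool->world x,y: [-0.981  0.193  0.   ] [0.193 0.981 0.   ]
```

View pics/s9.png

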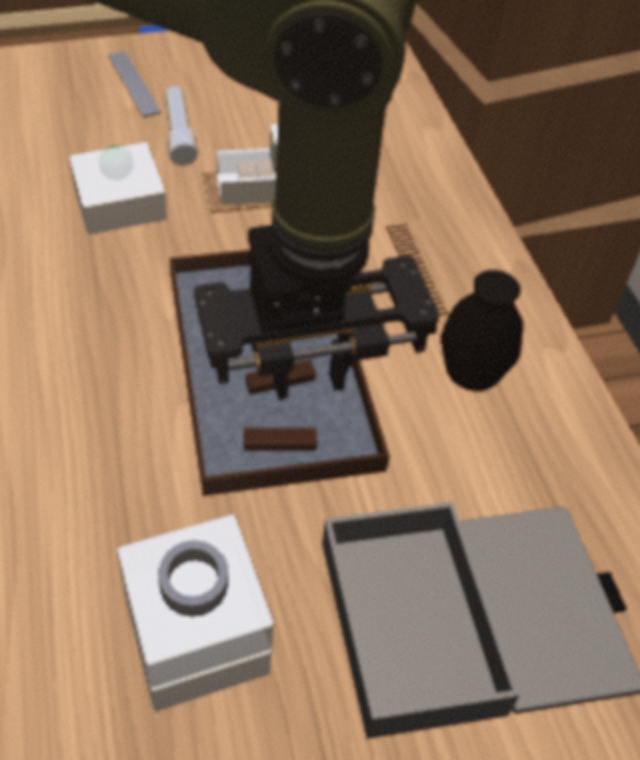

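Emit:
{"name": "play_rows", "arguments": {"targets": "5 0 2 0 0 0 -0.05;2.3 0 2 0 0 0 -0.05;0 0 0 0 0 -0.173 -0.05;0 0 0 0 0 -0.173 -0.05;0 0 0 0 0 -0.173 -0.05;0 0 0 0 0 -0.173 -0.05;0 0 0 0 0 -0.173 -0.05;0 0 0 0 0 -0.173 -0.05;0 0 0 0 0 -0.173 -0.05;0 0 0 0 0 -0.173 -0.05;0 0 0 0 0 0 -0.05"}}

```text
time: 16.52
position: [0.5462, -0.133, 0.3431]
tool_rot: [0.282, 3.122, -0.005]
ft_force: [0.2, 0.5, 0.0]
grip_width: 0.473
```

Run:
```python
from h import *
plan([.5565,-.113,.07],np.radians(78.9))
w=ctrl.get_image('wrist');crop(w,'w10.png',0,0,640,480,1)
P=cloud(w).reshape(-1,3);C=w["pixels"].reshape(-1,3).astype(int)
for ya,yb in((-.17,-.075),(-.065,.0)):
    k=(P[:,0]>.5)&(P[:,0]<.65)&(P[:,1]>ya)&(P[:,1]<yb)&(P[:,2]>.016)&(P[:,2]<.03)&(C[:,2]>C[:,0]+5)
    if k.sum()>10: print(k.sum(),rect(P[k,:2]),np.median(P[k,2]))
```

```text
now grasp pt [ 0.5473 -0.1336  0.1791] t 16.52 grip 0.473 F [0.2 0.5 0. ] q [-0.33  0.19  0.59  1.78 -0.11  1.2   1.68]
 shift world cm [  1.03   2.   -10.91]  tool cm [-0.58  2.18 10.91]  turn tool [-0.003  0.008  0.014]  final R tool->world x,y: [-0.981  0.193  0.   ] [0.193 0.981 0.   ]
3976 (array([ 0.57574573, -0.13036368]), array([ 65.87342072, 148.76791382]), 87.39695739746094) 0.021089557546688904
3043 (array([ 0.57606384, -0.02911233]), array([79.83070374, 22.63936234]), 4.673079013824463) 0.020729874264515044
```

View pics/w10.png

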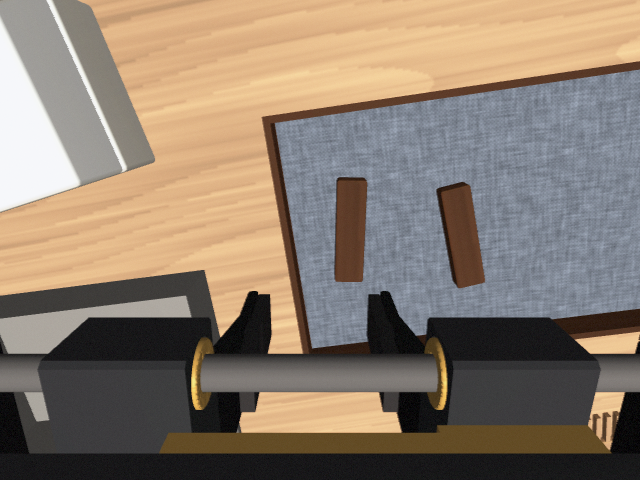

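Emit:
{"name": "play_rows", "arguments": {"targets": "-0.6 2.2 3 0 0.008 0.014 -0.05;0 0 4 0 0 0 -0.05;0 0 3.5 0 0 0 -0.05;0 0 0 0 0 0 -0.05"}}

```text
time: 17.08
position: [0.5559, -0.1153, 0.2374]
tool_rot: [0.334, 3.121, -0.004]
ft_force: [0.2, -0.1, 0.9]
grip_width: 0.475
```

Run:
```python
from h import *
plan([.5575,-.113,.026],np.radians(78.9))
```

```text
now grasp pt [ 0.5563 -0.1158  0.0734] t 17.07 grip 0.475 F [ 0.2 -0.1  0.9] q [-0.32  0.32  0.56  1.86 -0.19  1.01  1.67]
 shift world cm [ 0.16  0.23 -4.74]  tool cm [-0.09  0.27  4.74]  turn tool [-0.002  0.003 -0.019]  final R tool->world x,y: [-0.981  0.193  0.   ] [0.193 0.981 0.   ]
```

Emit:
{"name": "play_rows", "arguments": {"targets": "-0.1 0.3 2.4 0 0 -0.019 -0.05;0 0 2.2 0 0 0 -0.05;0 0 0.2 0 0 0 -0.05;0 0 0 0 0 0 -0.8;0 0 0 0 0 0 -0.8;0 0 0 0 0 0 -0.8;0 0 0 0 0 0 -0.8;0 0 -2 0 0 0 -0.8;0 0 -4 0 0 0 -0.8;0 0 -5 0 0 0 -0.8;0 0 0 0 0 0 -0.8", "newtons": 20}}

```text
time: 18.45
position: [0.5597, -0.1156, 0.3156]
tool_rot: [0.318, 3.107, -0.004]
ft_force: [1.0, -1.0, -0.8]
grip_width: 0.25
```

Run:
```python
from h import *
plan([.633,-.37,.15],np.radians(90-2.8))
w=ctrl.get_image('wrist');crop(w,'w11.png',0,0,640,480,1)
```

```text
now grasp pt [ 0.5628 -0.1163  0.1516] t 18.45 grip 0.25 F [ 1.  -1.  -0.8] q [-0.35  0.23  0.58  1.79 -0.14  1.14  1.64]
 shift world cm [  7.33 -25.44  -0.16]  tool cm [-12.32 -23.43   0.41]  turn tool [-0.002  0.019 -0.155]  final R tool->world x,y: [-0.999  0.049  0.   ] [0.049 0.999 0.   ]
```

View pics/w11.png

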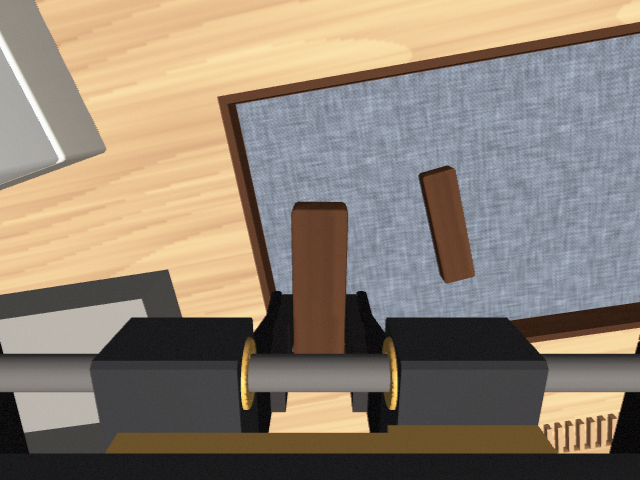

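Emit:
{"name": "play_rows", "arguments": {"targets": "-2.1 -3.9 -0.1 0 0 0 -0.8;-2.1 -3.9 -0.1 0 0 0 -0.8;-2.1 -3.9 0 0 0 0 -0.8;-2.1 -3.9 0 0 0 0 -0.8;-2 -3.9 0 0 0 0 -0.8;-2 -3.9 0 0 0 0 -0.8;0 0 0 0 0.01 -0.155 -0.8;0 0 0 0 0 0 -0.8"}}

```text
time: 19.5
position: [0.6337, -0.3734, 0.3085]
tool_rot: [-0.066, -3.131, -0.006]
ft_force: [0.4, 0.6, 0.0]
grip_width: 0.249
```

Run:
```python
from h import *
plan([.633,-.37,.03],np.radians(90-2.8))
```

```text
now grasp pt [ 0.6321 -0.3727  0.1445] t 19.5 grip 0.249 F [0.4 0.6 0. ] q [ 0.11  0.61  0.58  1.33 -0.33  1.3   2.23]
 shift world cm [ -0.07   0.34 -11.45]  tool cm [-0.03  0.3  11.45]  turn tool [ 0.003 -0.01   0.007]  final R tool->world x,y: [-0.999  0.049  0.   ] [0.049 0.999 0.   ]
```

Emit:
{"name": "play_rows", "arguments": {"targets": "0 0.3 4 0 -0.01 0.007 -0.8;0 0 4 0 0 0 -0.8;0 0 3 0 0 0 -0.8;0 0 0 0 0 0 -0.8"}}

```text
time: 20.0
position: [0.6337, -0.3679, 0.1961]
tool_rot: [0.094, 3.138, 0.006]
ft_force: [-0.2, -0.6, -0.9]
grip_width: 0.25
```

Run:
```python
from h import *
plan([.633,-.37,.03],np.radians(90-2.8))
```

```text
now grasp pt [ 0.6341 -0.3673  0.0321] t 20.0 grip 0.25 F [-0.2 -0.6 -0.9] q [ 0.12  0.7   0.55  1.44 -0.39  1.11  2.25]
 shift world cm [-0.07 -0.21 -0.21]  tool cm [ 0.06 -0.21  0.21]  turn tool [ 0.004  0.002 -0.011]  final R tool->world x,y: [-0.999  0.049  0.   ] [0.049 0.999 0.   ]
```

Emit:
{"name": "play_rows", "arguments": {"targets": "0 0 0.4 0 0 0 -0.8;0 0 0 0 0 0 -0.1;0 0 0 0 0 0 -0.1;0 0 0 0 0 0 -0.1;0 0 -4 0 0 0 -0.1;0 0 -5 0 0 0 -0.1;0 0 -3 0 0 0 -0.1;0 0 0 0 0 0 -0.1"}}

```text
time: 21.0
position: [0.6337, -0.3668, 0.3187]
tool_rot: [0.098, 3.137, 0.008]
ft_force: [0.1, 0.6, -0.2]
grip_width: 0.448
```

Run:
```python
from h import *
plan([.5765,-.0293,.15],np.radians(94.6))
```

```text
now grasp pt [ 0.6342 -0.366   0.1547] t 21.0 grip 0.448 F [ 0.1  0.6 -0.2] q [ 0.1   0.6   0.59  1.34 -0.34  1.31  2.21]
 shift world cm [-5.72 33.75 -0.47]  tool cm [ 7.82 33.33  0.63]  turn tool [ 0.005  0.003 -0.143]  final R tool->world x,y: [-0.997 -0.08  -0.   ] [-0.08   0.997  0.   ]
```

Emit:
{"name": "play_rows", "arguments": {"targets": "1 4.2 0 0 0 0 -0.1;1 4.2 0 0 0 0 -0.1;1 4.2 0 0 0 0 -0.1;1 4.2 0 0 0 0 -0.1;1 4.2 0 0 0 0 -0.1;1 4.2 0 0 0 0 -0.1;1 4.2 0 0 0 0 -0.1;0.8 4 0 0 0 0 -0.1;0 0 0 0 0 -0.143 -0.1;0 0 0 0 0 0 -0.1"}}

```text
time: 22.25
position: [0.57, -0.0147, 0.305]
tool_rot: [0.131, -3.121, -0.011]
ft_force: [-0.1, 0.7, -0.7]
grip_width: 0.448
```

Run:
```python
from h import *
plan([.5765,-.0293,.07],np.radians(94.6))
w=ctrl.get_image('wrist');crop(w,'w12.png',0,0,640,480,1)
P=cloud(w).reshape(-1,3);C=w["pixels"].reshape(-1,3).astype(int)
for ya,yb in((-.17,-.075),(-.065,.0)):
    k=(P[:,0]>.5)&(P[:,0]<.65)&(P[:,1]>ya)&(P[:,1]<yb)&(P[:,2]>.016)&(P[:,2]<.03)&(C[:,2]>C[:,0]+5)
    if k.sum()>10: print(k.sum(),rect(P[k,:2]),np.median(P[k,2]))
```

```text
now grasp pt [ 0.567  -0.0136  0.141 ] t 22.25 grip 0.448 F [-0.1  0.7 -0.7] q [-0.46  0.25  0.5   1.79 -0.13  1.16  1.74]
 shift world cm [ 0.65 -1.46 -7.1 ]  tool cm [-0.65 -1.57  7.07]  turn tool [ 0.008 -0.018  0.003]  final R tool->world x,y: [-0.997 -0.08  -0.   ] [-0.08   0.997  0.   ]
2874 (array([ 0.56638831, -0.16005634]), array([  7.04411888, 132.6723175 ]), 87.60904693603516) 0.025440818421049616
3695 (array([ 0.5760636 , -0.02905578]), array([79.85134125, 21.48729134]), 4.526355743408203) 0.02086900092523144
```

View pics/w12.png

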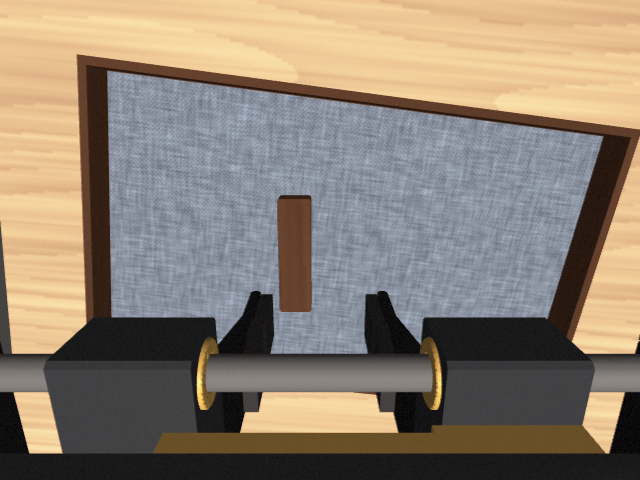

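Emit:
{"name": "play_rows", "arguments": {"targets": "-0.6 -1.6 2 0.008 -0.018 0 -0.1;0 0 3 0 0 0 -0.1;0 0 2 0 0 0 -0.1;0 0 0 0 0 0 -0.1"}}

```text
time: 22.8
position: [0.5767, -0.0329, 0.2311]
tool_rot: [0.107, -3.139, 0.001]
ft_force: [-0.4, -0.3, -1.0]
grip_width: 0.45
```

Run:
```python
from h import *
plan([.5763,-.0293,.026],np.radians(94.6))
```

```text
now grasp pt [ 0.5766 -0.033   0.0671] t 22.8 grip 0.45 F [-0.4 -0.3 -1. ] q [-0.41  0.34  0.5   1.84 -0.19  1.01  1.8 ]
 shift world cm [-0.04  0.36 -4.11]  tool cm [0.01 0.37 4.11]  turn tool [-0.001 -0.001 -0.012]  final R tool->world x,y: [-0.997 -0.08  -0.   ] [-0.08   0.997  0.   ]
```

Emit:
{"name": "play_rows", "arguments": {"targets": "0 0.4 2.1 0 0 -0.012 -0.1;0 0 1.9 0 0 0 -0.1;0 0 0.1 0 0 0 -0.1;0 0 0 0 0 0 -0.8;0 0 0 0 0 0 -0.8;0 0 0 0 0 0 -0.8;0 0 0 0 0 0 -0.8;0 0 -2 0 0 0 -0.8;0 0 -4 0 0 0 -0.8;0 0 -6 0 0 0 -0.8;0 0 0 0 0 0 -0.8", "newtons": 20}}

```text
time: 24.18
position: [0.5782, -0.0314, 0.321]
tool_rot: [-0.113, 3.131, -0.002]
ft_force: [0.8, 0.3, -0.9]
grip_width: 0.249
```

Run:
```python
from h import *
plan([.631,-.295,.15],np.radians(90-2.8))
w=ctrl.get_image('wrist');crop(w,'w13.png',0,0,640,480,1)
```

```text
now grasp pt [ 0.5797 -0.0315  0.157 ] t 24.18 grip 0.249 F [ 0.8  0.3 -0.9] q [-0.45  0.24  0.53  1.76 -0.13  1.17  1.76]
 shift world cm [  5.28 -26.36  -0.7 ]  tool cm [ -3.36 -26.67   0.77]  turn tool [-0.001  0.009  0.121]  final R tool->world x,y: [-0.999  0.049  0.   ] [0.049 0.999 0.   ]
```

View pics/w13.png

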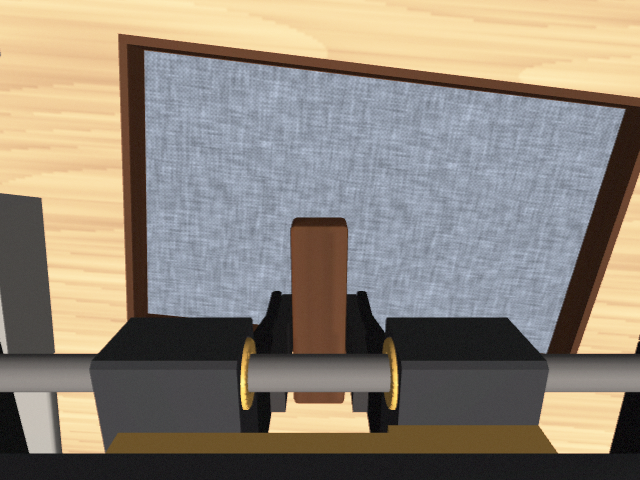

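Emit:
{"name": "play_rows", "arguments": {"targets": "-0.6 -4.4 0 0 0 0 -0.8;-0.6 -4.4 0 0 0 0 -0.8;-0.6 -4.4 0 0 0 0 -0.8;-0.5 -4.4 0 0 0 0 -0.8;-0.5 -4.4 0 0 0 0 -0.8;-0.5 -4.4 0 0 0 0 -0.8;0 0 0 0 0 0.121 -0.8;0 0 0 0 0 0 -0.8"}}

```text
time: 25.22
position: [0.6285, -0.2968, 0.3119]
tool_rot: [-0.074, -3.132, -0.005]
ft_force: [-0.2, 0.8, -0.8]
grip_width: 0.253
```

Run:
```python
from h import *
plan([.631,-.295,.03],np.radians(90-2.8))
```

```text
now grasp pt [ 0.6271 -0.2963  0.1479] t 25.23 grip 0.253 F [-0.2  0.8 -0.8] q [-0.04  0.53  0.62  1.45 -0.31  1.27  2.14]
 shift world cm [  0.25   0.18 -11.79]  tool cm [-0.34  0.16 11.79]  turn tool [ 0.003 -0.009  0.002]  final R tool->world x,y: [-0.999  0.049  0.   ] [0.049 0.999 0.   ]
```

Emit:
{"name": "play_rows", "arguments": {"targets": "-0.3 0.1 4 0 -0.009 0 -0.8;0 0 4 0 0 0 -0.8;0 0 3.6 0 0 0 -0.8;0 0 0 0 0 0 -0.8"}}

```text
time: 25.72
position: [0.6319, -0.2932, 0.1935]
tool_rot: [0.055, 3.139, 0.005]
ft_force: [-0.4, 0.6, -0.2]
grip_width: 0.248
```

Run:
```python
from h import *
plan([.631,-.295,.028],np.radians(90-2.8))
```

```text
now grasp pt [ 0.6322 -0.2926  0.0295] t 25.73 grip 0.248 F [-0.4  0.6 -0.2] q [-0.01  0.64  0.57  1.55 -0.38  1.07  2.19]
 shift world cm [-0.09 -0.18 -0.15]  tool cm [ 0.08 -0.19  0.15]  turn tool [0.003 0.002 0.014]  final R tool->world x,y: [-0.999  0.049  0.   ] [0.049 0.999 0.   ]
```

Emit:
{"name": "play_rows", "arguments": {"targets": "0 0 0.3 0 0 0 -0.8;0 0 0 0 0 0 -0.1;0 0 0 0 0 0 -0.1;0 0 0 0 0 0 -0.1;0 0 -4 0 0 0 -0.1;0 0 -5 0 0 0 -0.1;0 0 -5 0 0 0 -0.1;0 0 -3 0 0 0 -0.1;0 5 0 0 0 0 -0.1;0 5 0 0 0 0 -0.1;0 5 0 0 0 0 -0.1;0 0 0 0 0 0 -0.1"}}

```text
time: 27.22
position: [0.6363, -0.1408, 0.3745]
tool_rot: [0.054, 3.13, 0.005]
ft_force: [-0.2, 0.4, 1.0]
grip_width: 0.45
```

```bash
python3 look.py 14; python3 -c "
from h import *
plan([.646,.309,.2],np.radians(-6))
t=ctrl.get_image('top'); crop(t,'t14b.png',180,180,260,300,6)"
```

```text
top onlow 356 [array([0.4266, 0.3193]), array([44.4454, 45.2204]), np.float64(46.1825)] mean [0.426  0.3176 0.0849]
top onlowtop 308 [array([0.4275, 0.3194]), array([42.1764, 42.0778]), np.float64(25.1468)] mean [0.4263 0.3189 0.0864]
top ontalltop 341 [array([ 0.4306, -0.3072]), array([57.6008, 58.5729]), np.float64(77.8349)] mean [ 0.4307 -0.3069  0.1339]
top ringtray 31 [array([ 0.6591, -0.102 ]), array([93.5093,  2.6494]), np.float64(88.3922)] mean [ 0.6588 -0.1087  0.029 ]
side onlow 228 [array([0.4303, 0.3157]), array([44.4141, 42.5759]), np.float64(37.8379)] mean [0.4306 0.3109 0.0817]
side onlowtop 150 [array([0.4318, 0.3177]), array([43.2038, 41.1962]), np.float64(2.7137)] mean [0.4308 0.3145 0.0864]
side ontalltop 553 [array([ 0.4341, -0.3083]), array([58.9618, 58.6751]), np.float64(68.6536)] mean [ 0.4339 -0.3098  0.1341]
side ringtray 8 [array([0.4809, 0.1277]), array([42.0051,  1.4346]), np.float64(89.3111)] mean [0.4808 0.1259 0.0309]
now grasp pt [ 0.637  -0.1467  0.2108] t 27.32 grip 0.45 F [-0.5 -0.7 -0.7] q [-0.29  0.37  0.61  1.51 -0.22  1.31  1.88]
 shift world cm [ 1.08 45.55 -1.08]  tool cm [ 0.83 45.56  1.03]  turn tool [-0.009  0.008 -1.508]  final R tool->world x,y: [-0.105 -0.995 -0.   ] [-0.995  0.105  0.   ]
```

View pics/s14.png

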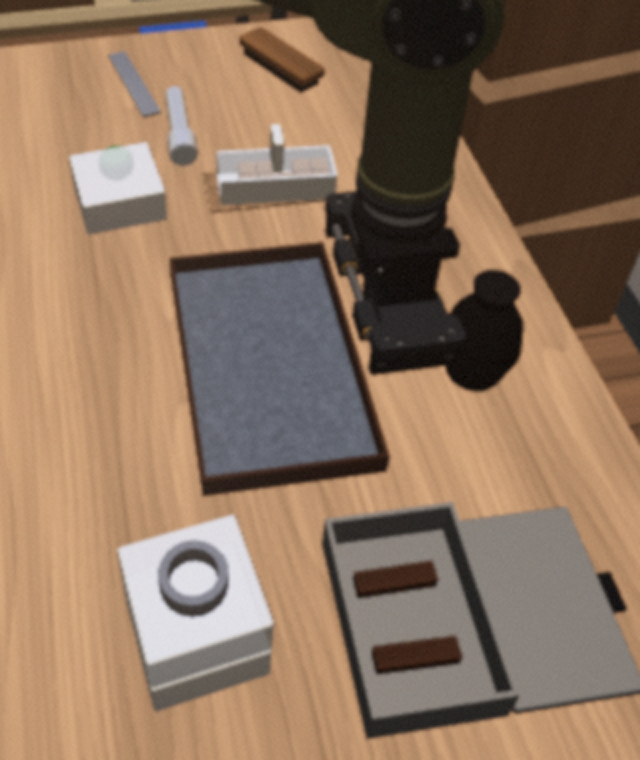

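View pics/t14.png

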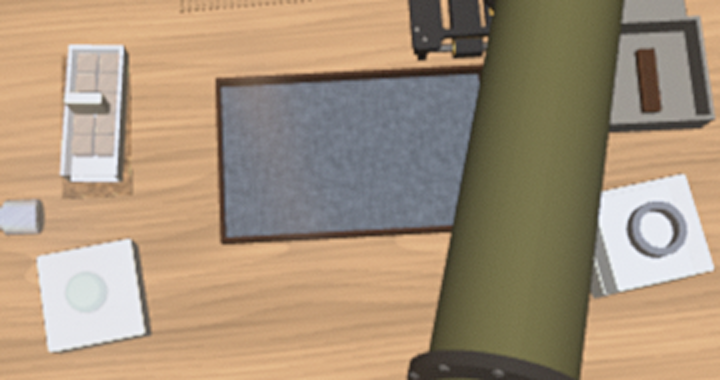

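View pics/t14b.png

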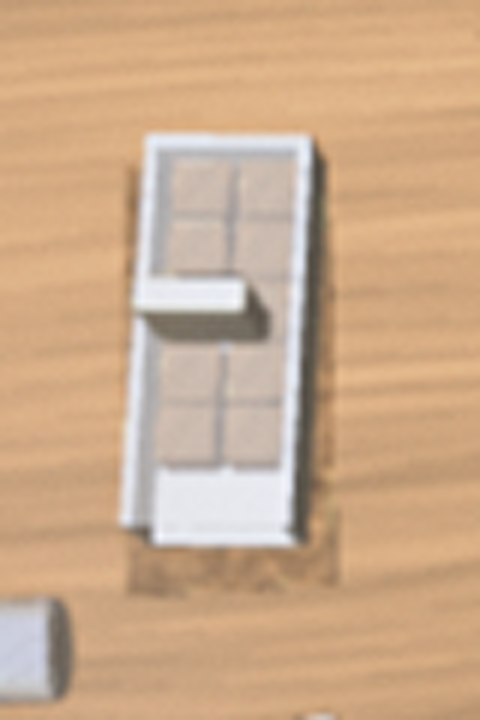

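Step 1 looks complete: both slats are in the case, the ring is centred on the tall tier and the bead on the low tier. In the top crop the shaker shows nine or ten blocks, five rows of two. Its mat's front edge runs from (201,279) to (237,277). I'll go to the shaker now.

Run:
```python
from h import *
t=ctrl.get_image('top');s=ctrl.get_image('side')
for n,u,v in (("FL",201.2,278.7),("FR",236.7,277.5),("BL",201.2,207.5)): print(n,ray(t,u,v,.004))
crop(s,'s15.png',290,150,390,220,8)
P=cloud(t).reshape(-1,3);k=(P[:,0]>.7)&(P[:,1]<.1)&(P[:,1]>-.15)&(P[:,2]>.02)&(P[:,2]<.2); 
for im in (t,s):
    P=cloud(im).reshape(-1,3);C=im["pixels"].reshape(-1,3).astype(int).sum(1)
    k=(P[:,0]>.68)&(P[:,1]<.1)&(P[:,1]>-.15)&(P[:,2]>.02)&(P[:,2]<.2)&(C<120); print(k.sum(),P[k].min(0),P[k].max(0))
```

```text
FL [0.55011041 0.3584455  0.004     ]
FR [0.54492234 0.27295158 0.004     ]
BL [0.73041453 0.35191727 0.004     ]
645 [ 0.75623735 -0.09047217  0.03840083] [ 0.83313816 -0.0088953   0.14804551]
1412 [ 0.76713885 -0.0995298   0.02061475] [ 0.83441129 -0.0257907   0.14997604]
```

View pics/s15.png

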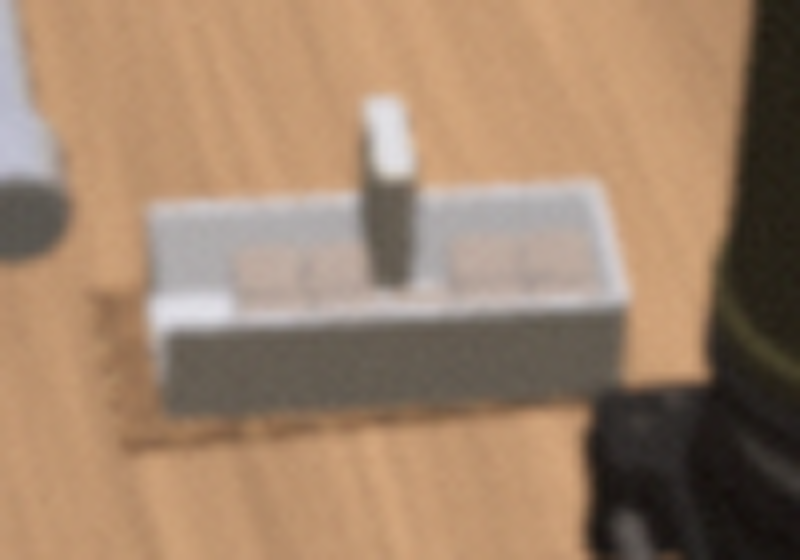

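Emit:
{"name": "play_rows", "arguments": {"targets": "0 4.5 0 0 0 0 -0.1;0 4.5 0 0 0 0 -0.1;0 4.5 0 0 0 0 -0.1;0 4.5 0 0 0 0 -0.1;0 4.5 0 0 0 0 -0.1;0 4.5 0 0 0 0 -0.1;0 4.5 0 0 0 0 -0.1;0 4.5 0 0 0 0 -0.1;0 4.5 0 0 0 0 -0.1;0 0 0 0 0 0.18 -0.1;0 0 0 0 0 0.18 -0.1;0 0 0 0 0 0.18 -0.1;0 0 0 0 0 0.18 -0.1;0 0 0 0 0 0.18 -0.1;0 0 0 0 0 0.18 -0.1;0 0 0 0 0 0.18 -0.1;0 0 0 0 0 0.18 -0.1;0 0 0 0 0 0.18 -0.1;0 0 0 0 0 0 -0.1"}}

```text
time: 29.85
position: [0.6701, 0.2317, 0.3695]
tool_rot: [2.409, 1.981, -0.004]
ft_force: [-0.2, 0.2, 1.3]
grip_width: 0.452
```

```bash
python3 -c "
from h import *
plan([.646,.3085,.14],np.radians(-6))
w=ctrl.get_image('wrist');crop(w,'w15.png',0,0,640,480,1)"
```

```text
now grasp pt [0.6721 0.2286 0.2055] t 29.85 grip 0.452 F [-0.2  0.2  1.3] q [-0.91  0.56  0.8   1.36 -0.37  1.38 -0.32]
 shift world cm [-2.41  7.68 -6.55]  tool cm [ 7.18 -3.95  6.37]  turn tool [ 0.015  0.017 -0.09 ]  final R tool->world x,y: [0.105 0.995 0.   ] [ 0.995 -0.105  0.   ]
```

View pics/w15.png

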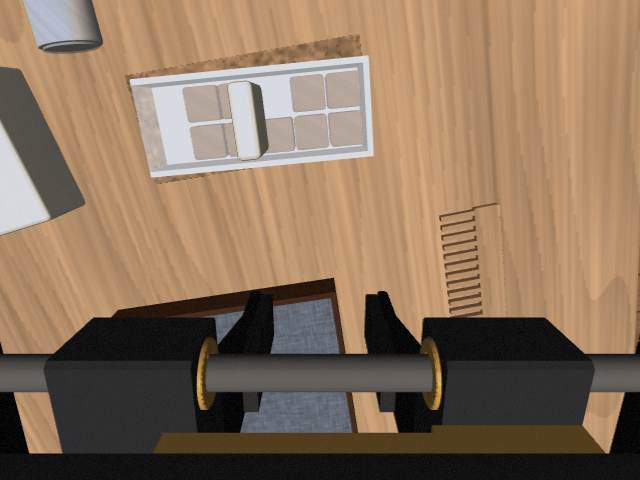

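The wrist view shows nine blocks: four on the +y side with a gap at (272,98), and five on the −y side. The handle is at (245,118).

Emit:
{"name": "play_rows", "arguments": {"targets": "3.6 -2 0 0.015 0.017 -0.09 -0.1;3.2 -2 0 0 0 0 -0.1;0 0 0 0 0 0 -0.1;0 0 0 0 0 0 -0.1"}}

```text
time: 30.4
position: [0.6403, 0.3061, 0.3684]
tool_rot: [-2.318, -2.118, -0.0]
ft_force: [0.6, -0.6, -0.3]
grip_width: 0.452
```

```bash
python3 -c "
from h import *
plan([.646,.3085,.14],np.radians(-6))
w=ctrl.get_image('wrist');crop(w,'w16.png',0,0,640,480,1)
P=cloud(w).reshape(-1,3)
k=(P[:,0]>.55)&(P[:,0]<.75)&(P[:,1]>.26)&(P[:,1]<.36)&(P[:,2]>.09)&(P[:,2]<.105);print(k.sum(),rect(P[k,:2]),np.median(P[k,2]))"
```

```text
now grasp pt [0.6401 0.3063 0.2044] t 30.4 grip 0.452 F [ 0.6 -0.6 -0.3] q [-0.99  0.55  0.75  1.35 -0.37  1.38 -0.33]
 shift world cm [ 0.57  0.24 -6.44]  tool cm [0.28 0.56 6.44]  turn tool [-0.001 -0.001  0.015]  final R tool->world x,y: [0.105 0.995 0.   ] [ 0.995 -0.105  0.   ]
1483 (array([0.64651276, 0.31078711]), array([43.65245438, 13.82384872]), 84.64385986328125) 0.09756453458985352
```

View pics/w16.png

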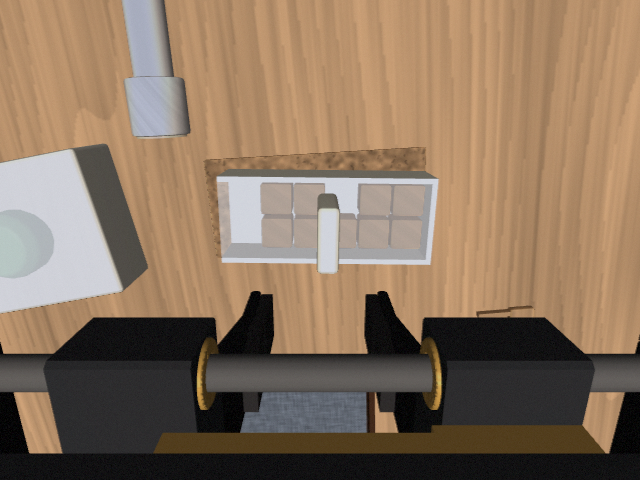

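Wrist view: handle centre at (0.646, 0.310), long axis 84.6°. I'll come down to it.

Emit:
{"name": "play_rows", "arguments": {"targets": "0.4 0.6 3 0 0 0.01 -0.2;0 0 3 0 0 0 -0.2;0 0 3 0 0 0 -0.2;0 0 0 0 0 0 -0.2"}}

```text
time: 30.95
position: [0.649, 0.3056, 0.2776]
tool_rot: [-2.332, -2.104, -0.004]
ft_force: [-0.1, -0.8, -0.3]
grip_width: 0.402
```

```bash
python3 -c "
from h import *
plan([.6463,.310,.076],np.radians(-5.7))"
```

```text
now grasp pt [0.6493 0.3059 0.1136] t 30.95 grip 0.402 F [-0.1 -0.8 -0.3] q [-0.96  0.63  0.72  1.43 -0.43  1.24 -0.3 ]
 shift world cm [-0.27  0.44 -3.76]  tool cm [ 0.41 -0.32  3.76]  turn tool [ 0.001 -0.002 -0.003]  final R tool->world x,y: [0.099 0.995 0.   ] [ 0.995 -0.099  0.   ]
```

Emit:
{"name": "play_rows", "arguments": {"targets": "0.4 -0.3 2 0 0 0 -0.2;0 0 1.8 0 0 0 -0.2;0 0 0 0 0 0 -0.2"}}

```text
time: 31.32
position: [0.6477, 0.3094, 0.2399]
tool_rot: [2.333, 2.103, 0.009]
ft_force: [0.3, 0.5, -0.3]
grip_width: 0.399
```

```bash
python3 -c "
from h import *
plan([.6463,.310,.076],np.radians(-5.7))"
```

```text
now grasp pt [0.6485 0.3099 0.0759] t 31.32 grip 0.399 F [ 0.3  0.5 -0.3] q [-0.96  0.66  0.7   1.46 -0.45  1.17 -0.3 ]
 shift world cm [-0.14  0.06  0.01]  tool cm [ 0.05 -0.14 -0.01]  turn tool [ 0.004 -0.004 -0.004]  final R tool->world x,y: [0.099 0.995 0.   ] [ 0.995 -0.099  0.   ]
```

Emit:
{"name": "play_rows", "arguments": {"targets": "0 -0.1 0 0 0 0 -0.2;0 0 0 0 0 0 -1;0 0 0 0 0 0 -1;0 0 0 0 0 0 -1;0 0 0 0 0 0 -1;0 0 0 0 0 0 -1;0 0 -1 0 0 0 -1;0 0 -1 0 0 0 -1;0 0 0 0 0 0 -1", "newtons": 50}}

```text
time: 32.45
position: [0.6466, 0.3095, 0.2624]
tool_rot: [2.333, 2.103, 0.011]
ft_force: [-0.2, 0.6, -3.4]
grip_width: 0.16
```

```bash
python3 -c "
from h import *
plan([.6463,.310,.13],np.radians(-5.7))
w=ctrl.get_image('side');crop(w,'s17.png',260,120,420,230,5)"
```

```text
now grasp pt [0.6476 0.3102 0.0984] t 32.45 grip 0.16 F [-0.2  0.6 -3.4] q [-0.97  0.64  0.71  1.45 -0.43  1.21 -0.3 ]
 shift world cm [-0.03  0.05  3.16]  tool cm [ 0.06 -0.02 -3.16]  turn tool [ 0.005 -0.005 -0.004]  final R tool->world x,y: [0.099 0.995 0.   ] [ 0.995 -0.099  0.   ]
```

View pics/s17.png

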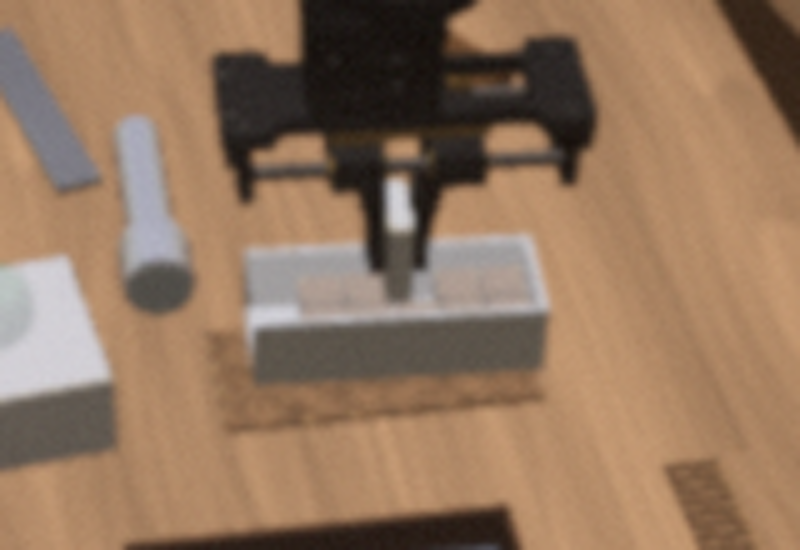

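```bash
cat >> h.py <<'E'
def mouth():
    s=ctrl.get_state();R=Ro.from_rotvec(s["tool_rot"]).as_matrix();g=s["position"]+R[:,2]*.164
    return g-.08*R[:,1]+.068*R[:,2], np.degrees(np.arcsin(R[2,1])), np.degrees(np.arctan2(R[1,1],R[0,1]))
def plan_m(m,tilt,yaw):
    """tilt deg mouth down, yaw deg of shaker x"""
    s=ctrl.get_state();Rc=Ro.from_rotvec(s["tool_rot"]).as_matrix()
    S=Ro.from_euler("ZY",[yaw,-tilt],degrees=True).as_matrix()
    R=np.stack([S[:,1],S[:,0],-S[:,2]],1)
    g=np.array(m)+.08*R[:,1]-.068*R[:,2]; tcp=g-.164*R[:,2]
    mm,tt,yy=mouth()
    print("t",round(s["time"],2),"mouth",np.round(mm,4),"tilt",round(tt,1),"yaw",round(yy,1),"grip",round(s["grip_width"],3),"F",np.round(s["ft_force"],1),"q",np.round(s["joint_positions"],2))
    print(" tool cm",np.round(Rc.T@(tcp-s["position"])*100,2),"turn",np.round(Ro.from_matrix(Rc.T@R).as_rotvec(),3))
E
python3 -c "
from h import *
m,_,_=mouth()
plan_m([m[0],m[1],.09],-6,-4)
plan_m([.56,.109,.09],-6,-3)"
```

```text
t 32.5 mouth [0.568  0.3186 0.0294] tilt 0.3 yaw -5.9 grip 0.159 F [ 0.3  0.  -2.7] q [-0.97  0.64  0.71  1.45 -0.43  1.21 -0.3 ]
 tool cm [ 0.46  2.5  -5.04] turn [ 0.109 -0.006 -0.033]
t 32.5 mouth [0.568  0.3186 0.0294] tilt 0.3 yaw -5.9 grip 0.159 F [ 0.3  0.  -2.7] q [-0.97  0.64  0.71  1.45 -0.43  1.21 -0.3 ]
 tool cm [-20.28   3.86  -5.13] turn [ 0.109 -0.007 -0.051]
```

Emit:
{"name": "play_rows", "arguments": {"targets": "0 0.5 -1.2 0.02 0 0 -1;0 0.6 -1.3 0.03 0 -0.01 -1;0 0.6 -1.3 0.03 0 -0.01 -1;0 0.6 -1.2 0.03 0 -0.01 -1;0 0 0 0 0 0 -1"}}

```text
time: 33.12
position: [0.6708, 0.307, 0.3098]
tool_rot: [-2.236, -2.082, 0.111]
ft_force: [0.7, 0.6, -2.8]
grip_width: 0.163
```

```bash
python3 -c "
from h import *
plan_m([.56,.109,.09],-6,-3)"
```

```text
t 33.12 mouth [0.5659 0.3155 0.0881] tilt -6.4 yaw -4.1 grip 0.163 F [ 0.7  0.6 -2.8] q [-0.88  0.68  0.69  1.28 -0.46  1.44 -0.26]
 tool cm [-20.34   0.71  -0.42] turn [-0.006 -0.006 -0.019]
```

Emit:
{"name": "play_rows", "arguments": {"targets": "-1 0 0 0 0 0 -1;-1.8 0 0 0 0 0 -1;-2.4 0.1 0 0 0 0 -1;-2.5 0.1 0 0 0 -0.01 -1;-2.5 0.1 -0.1 0 0 0 -1;-2.5 0.1 -0.1 0 0 -0.01 -1;-2.5 0.1 -0.1 0 0 0 -1;-2.3 0.1 0 0 0 0 -1;-1.7 0.1 0 0 0 0 -1;-1 0 0 0 0 0 -1;0 0 0 0 0 0 -1"}}

```text
time: 34.5
position: [0.6624, 0.0859, 0.3094]
tool_rot: [-2.223, -2.096, 0.115]
ft_force: [0.4, 0.4, -2.8]
grip_width: 0.159
```

```bash
python3 -c "
from h import *
plan_m([.56,.109,.08],10,-3)
w=ctrl.get_image('side');crop(w,'s18.png',240,120,440,260,4)
w=ctrl.get_image('top');crop(w,'t18.png',220,160,380,310,4)"
```

```text
t 34.5 mouth [0.557  0.0928 0.0879] tilt -6.5 yaw -3.4 grip 0.159 F [ 0.4  0.4 -2.8] q [-0.7   0.55  0.76  1.49 -0.39  1.37  0.05]
 tool cm [ 1.73 -6.62 -0.55] turn [-0.287 -0.003 -0.007]
```

View pics/s18.png

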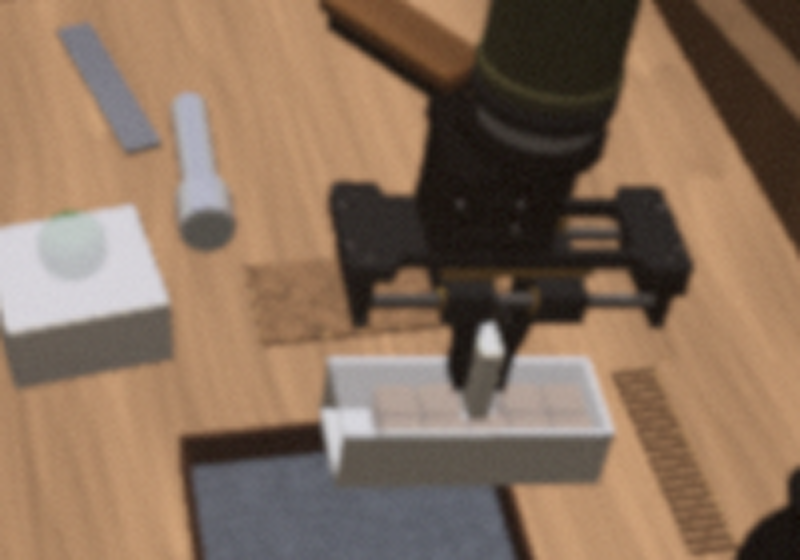

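View pics/t18.png

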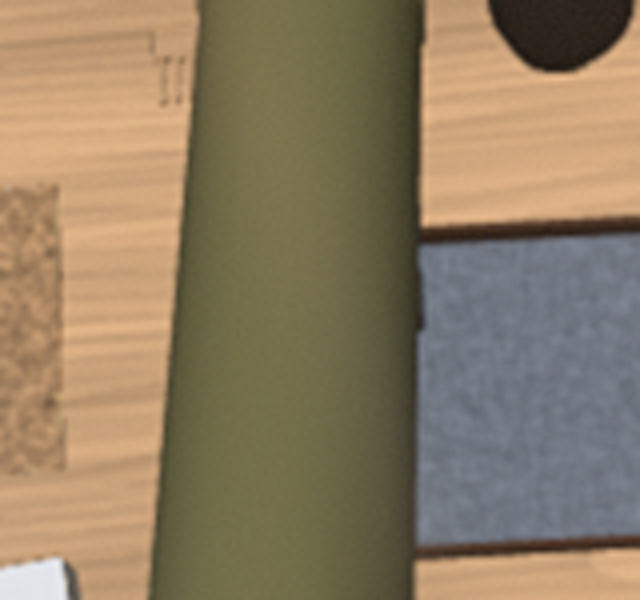

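Emit:
{"name": "play_rows", "arguments": {"targets": "0.5 -1.6 -0.1 -0.07 0 0 -1;0.6 -1.6 -0.2 -0.07 0 0 -1;0.6 -1.6 -0.2 -0.07 0 0 -1;0.5 -1.6 -0.2 -0.07 0 0 -1;0 0 0 0 0 0 -1"}}

```text
time: 35.22
position: [0.5975, 0.1215, 0.3156]
tool_rot: [2.182, 2.083, 0.186]
ft_force: [-0.1, 0.2, -2.6]
grip_width: 0.157
```

```bash
python3 -c "
from h import *
plan_m([.565,.115,.08],18,-3)
w=ctrl.get_image('side');crop(w,'s19.png',240,120,440,260,4)
w=ctrl.get_image('wrist');crop(w,'w19.png',0,0,640,480,1)"
```

```text
t 35.23 mouth [0.5583 0.125  0.0733] tilt 9.8 yaw -2.7 grip 0.157 F [-0.1  0.2 -2.6] q [-0.96  0.3   0.83  1.77 -0.23  1.   -0.11]
 tool cm [-0.8  -2.57 -1.45] turn [-0.143 -0.008  0.004]
```

View pics/s19.png

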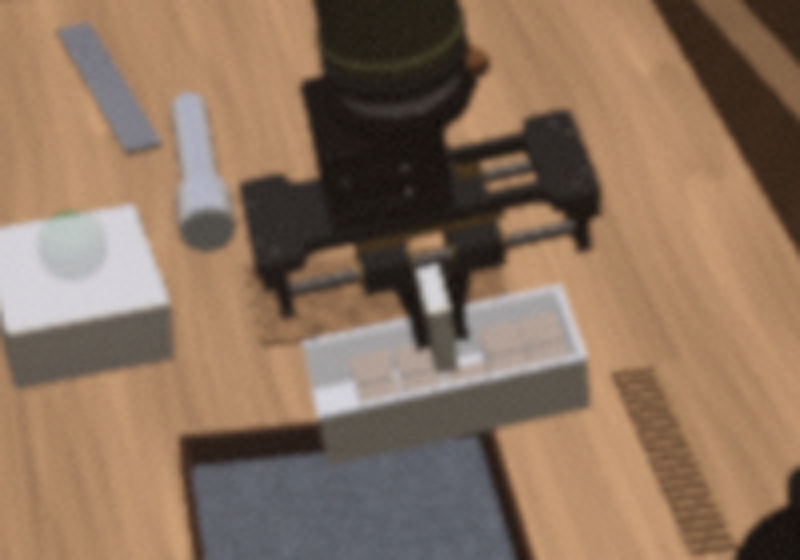

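View pics/w19.png

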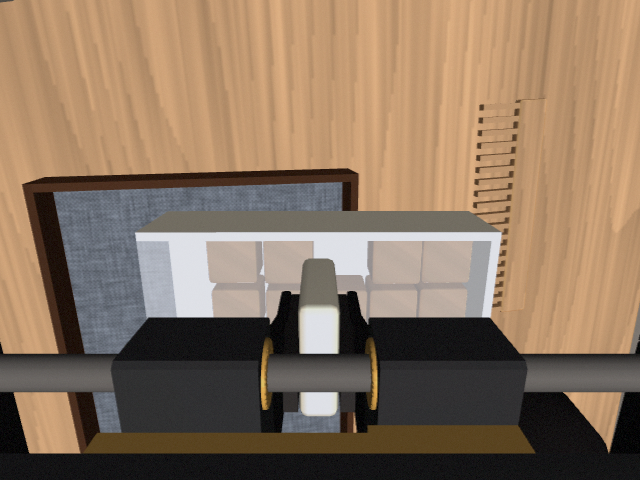

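Emit:
{"name": "play_rows", "arguments": {"targets": "-0.3 -1 -0.3 -0.06 0 0 -1;-0.2 -1 -0.3 -0.06 0 0 -1;0 0 0 0 0 0 -1"}}

```text
time: 35.7
position: [0.5799, 0.1154, 0.3183]
tool_rot: [2.113, 2.008, 0.3]
ft_force: [0.5, 0.2, -3.3]
grip_width: 0.157
```

```bash
cat > lm.py <<'E'
from h import *
import sys
a=[float(x) for x in sys.argv[2:]]
plan_m(a[:3],a[3],-3)
w=ctrl.get_image('wrist');crop(w,f'w{sys.argv[1]}.png',0,0,640,480,1)
E
python3 lm.py 20 .565 .115 .075 20
```

```text
t 35.7 mouth [0.5706 0.1164 0.073 ] tilt 16.9 yaw -2.9 grip 0.157 F [ 0.5  0.2 -3.3] q [-1.05  0.2   0.88  1.87 -0.11  0.85 -0.2 ]
 tool cm [-0.12 -1.76 -0.75] turn [-0.055 -0.002  0.001]
```

View pics/w20.png

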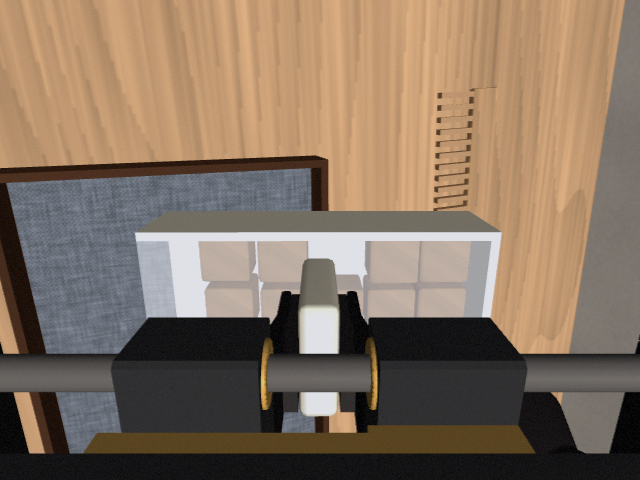

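Emit:
{"name": "play_rows", "arguments": {"targets": "0 -1 -0.3 -0.03 0 0 -1;0 0 0 0 0 0 -1"}}

```text
time: 36.0
position: [0.5714, 0.1157, 0.3189]
tool_rot: [2.095, 1.989, 0.325]
ft_force: [-0.9, -0.3, -3.2]
grip_width: 0.159
```

```bash
python3 lm.py 21 .565 .115 .075 20
```

```text
t 36.0 mouth [0.5694 0.1158 0.0735] tilt 18.6 yaw -3.0 grip 0.159 F [-0.9 -0.3 -3.2] q [-1.09  0.17  0.89  1.9  -0.06  0.82 -0.25]
 tool cm [-0.11 -0.96 -0.47] turn [-0.025  0.     0.   ]
```

View pics/w21.png

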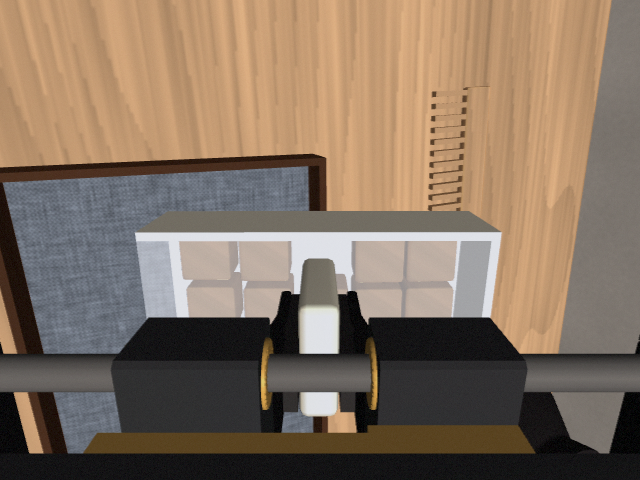

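Emit:
{"name": "play_rows", "arguments": {"targets": "0 0 0 0 0 0 -1"}}

```text
time: 36.17
position: [0.5727, 0.1157, 0.3195]
tool_rot: [2.095, 1.988, 0.325]
ft_force: [0.3, 0.2, -3.9]
grip_width: 0.158
```

```bash
python3 lm.py 22 .565 .115 .075 20
```

```text
t 36.17 mouth [0.5709 0.1156 0.0741] tilt 18.6 yaw -3.0 grip 0.158 F [ 0.3  0.2 -3.9] q [-1.09  0.17  0.89  1.9  -0.06  0.82 -0.25]
 tool cm [-0.11 -1.09 -0.46] turn [-0.024  0.001  0.   ]
```

View pics/w22.png

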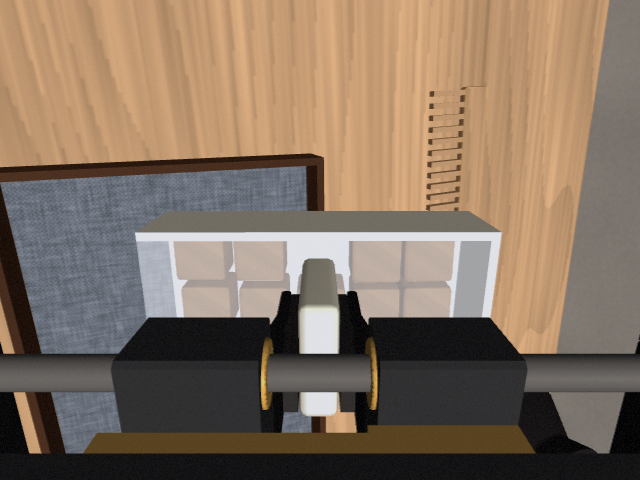

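Emit:
{"name": "play_rows", "arguments": {"targets": "0 -0.9 -0.3 -0.025 0 0 -1;0 0 0 0 0 0 -1"}}

```text
time: 36.48
position: [0.5639, 0.1159, 0.3195]
tool_rot: [2.08, 1.972, 0.347]
ft_force: [-0.5, 0.7, -3.2]
grip_width: 0.159
```

```bash
python3 lm.py 23 .565 .115 .075 20
```

```text
t 36.48 mouth [0.5683 0.1151 0.0742] tilt 20.1 yaw -3.0 grip 0.159 F [-0.5  0.7 -3.2] q [-1.12  0.13  0.9   1.93 -0.    0.79 -0.29]
 tool cm [-0.08 -0.25 -0.18] turn [ 0.001  0.002 -0.001]
```

View pics/w23.png

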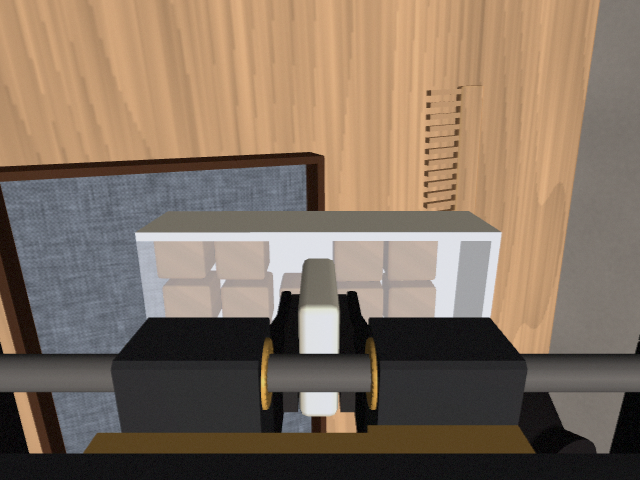

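Emit:
{"name": "play_rows", "arguments": {"targets": "0 -0.3 -0.1 -0.01 0 0 -1;0 0 0 0 0 0 -1"}}

```text
time: 36.78
position: [0.5615, 0.116, 0.3199]
tool_rot: [2.073, 1.964, 0.357]
ft_force: [1.1, 0.4, -2.5]
grip_width: 0.156
```

```bash
python3 lm.py 24 .565 .115 .075 20
```

```text
t 36.77 mouth [0.5688 0.115  0.0746] tilt 20.7 yaw -3.1 grip 0.156 F [ 1.1  0.4 -2.5] q [-1.13  0.12  0.9   1.94  0.02  0.78 -0.31]
 tool cm [-0.08 -0.05 -0.07] turn [ 0.013  0.003 -0.001]
```

View pics/w24.png

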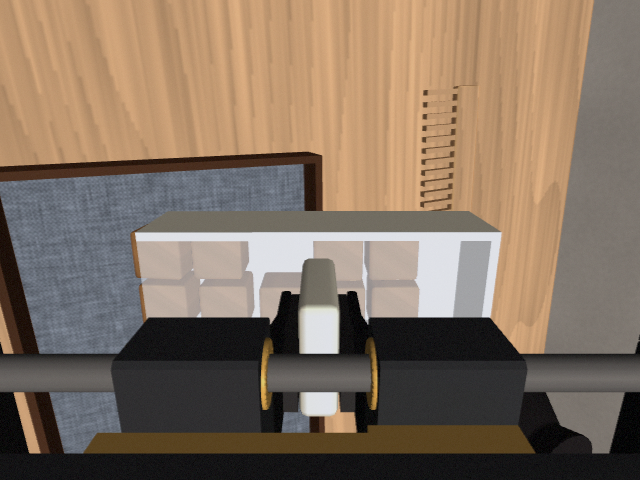

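Emit:
{"name": "play_rows", "arguments": {"targets": "0 0 0 0 0 0 -1"}}

```text
time: 36.95
position: [0.5618, 0.116, 0.3201]
tool_rot: [2.073, 1.964, 0.357]
ft_force: [-0.5, -0.0, -2.7]
grip_width: 0.152
```

```bash
python3 lm.py 25 .565 .115 .075 20
```

```text
t 36.95 mouth [0.5692 0.1151 0.0748] tilt 20.8 yaw -3.1 grip 0.152 F [-0.5 -0.  -2.7] q [-1.13  0.12  0.9   1.94  0.02  0.78 -0.31]
 tool cm [-0.09 -0.08 -0.06] turn [ 0.013  0.003 -0.001]
```

View pics/w25.png

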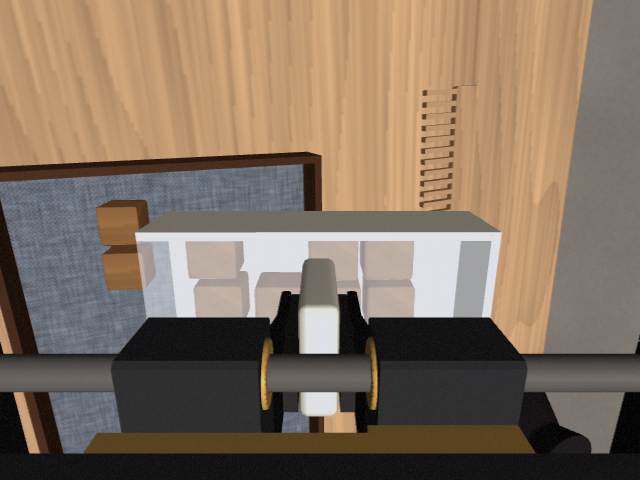

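Two blocks fell into the left third. I'll level off and move to the middle.

```bash
python3 -c "
from h import *
plan_m([.565,.110,.085],6,-3)
plan_m([.565,.0,.085],8,-3)"
```

```text
t 37.0 mouth [0.5692 0.1151 0.0748] tilt 20.8 yaw -3.1 grip 0.161 F [ 0.9  1.3 -2.9] q [-1.13  0.12  0.9   1.94  0.02  0.78 -0.31]
 tool cm [-0.58  5.64  1.72] turn [ 0.258  0.003 -0.001]
t 37.0 mouth [0.5692 0.1151 0.0748] tilt 20.8 yaw -3.1 grip 0.161 F [ 0.9  1.3 -2.9] q [-1.13  0.12  0.9   1.94  0.02  0.78 -0.31]
 tool cm [-11.57   5.47   1.49] turn [ 0.223  0.003 -0.001]
```

Emit:
{"name": "play_rows", "arguments": {"targets": "-0.1 1.6 0.5 0.08 0 0 -1;-0.2 1.9 0.6 0.09 0 0 -1;-0.2 1.9 0.6 0.08 0 0 -1;-1 0 0 0 0 0 -1;-1.8 0 0 0 0 0 -1;-2.2 0 0 0 0 0 -1;-2.2 0 0 0 0 0 -1;-1.8 0 0 0 0 0 -1;-1 0 0 0 0 0 -1;0 0 0 0 0 0 -1"}}

```text
time: 38.25
position: [0.6111, -0.0002, 0.3192]
tool_rot: [2.221, 2.106, 0.117]
ft_force: [0.5, 0.5, -3.4]
grip_width: 0.16
```

```bash
python3 lm.py 26 .565 .0 .075 18
```

```text
t 38.25 mouth [0.5571 0.0029 0.0798] tilt 6.3 yaw -3.1 grip 0.16 F [ 0.5  0.5 -3.4] q [-0.78  0.34  0.88  1.74 -0.3   1.09  0.14]
 tool cm [-0.22 -4.13 -0.57] turn [-0.204 -0.001 -0.001]
```

View pics/w26.png

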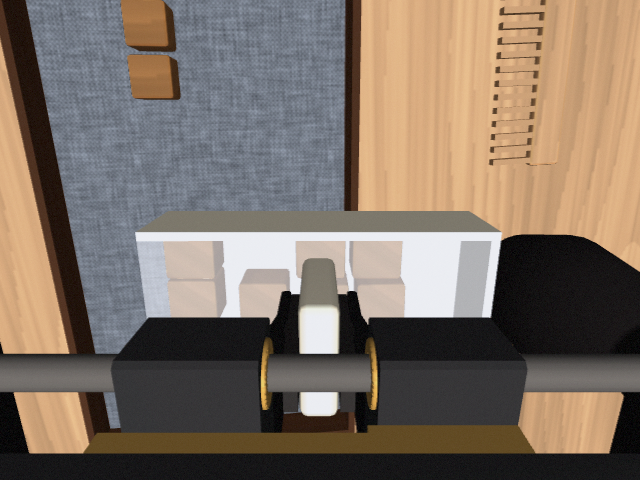

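Emit:
{"name": "play_rows", "arguments": {"targets": "0 -1.6 -0.2 -0.08 0 0 -1;0 -1.6 -0.3 -0.08 0 0 -1;0 -1.6 -0.3 -0.07 0 0 -1"}}

```text
time: 38.67
position: [0.5632, 0.0063, 0.3175]
tool_rot: [2.078, 1.98, 0.346]
ft_force: [-0.5, -0.5, -3.6]
grip_width: 0.159
```

```bash
python3 lm.py 27 .565 .0 .075 20
```

```text
t 38.67 mouth [0.5667 0.006  0.0721] tilt 19.8 yaw -2.8 grip 0.159 F [-0.5 -0.5 -3.6] q [-0.97  0.09  0.95  1.97 -0.07  0.77 -0.04]
 tool cm [-0.62 -0.09 -0.34] turn [-0.003 -0.001  0.004]
```

View pics/w27.png

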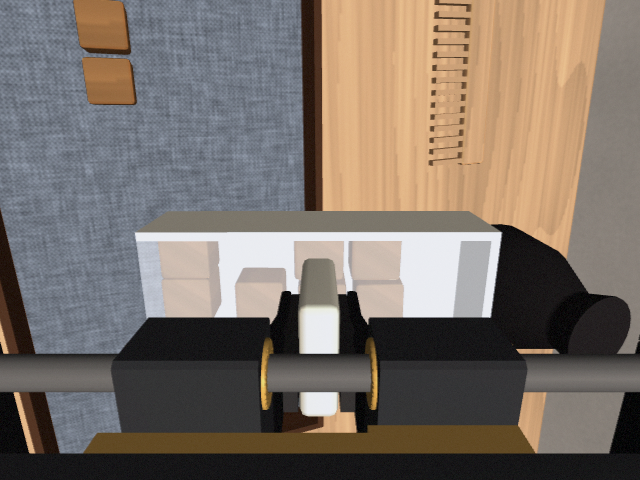

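Emit:
{"name": "play_rows", "arguments": {"targets": "0 -0.4 -0.2 -0.01 0 0 -1;0 0 0 0 0 0 -1"}}

```text
time: 38.98
position: [0.5563, 0.008, 0.3173]
tool_rot: [2.074, 1.979, 0.358]
ft_force: [0.3, -0.1, -2.8]
grip_width: 0.157
```

```bash
python3 lm.py 28 .565 .0 .075 20
```

```text
t 38.98 mouth [0.5617 0.0086 0.072 ] tilt 20.3 yaw -2.7 grip 0.157 F [ 0.3 -0.1 -2.8] q [-0.99  0.07  0.95  1.99 -0.04  0.76 -0.07]
 tool cm [-0.76  0.56 -0.12] turn [ 0.005 -0.006  0.005]
```

View pics/w28.png

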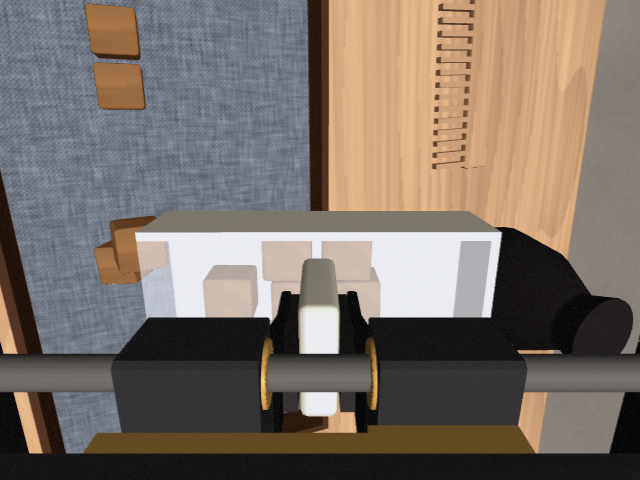

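Emit:
{"name": "play_rows", "arguments": {"targets": "-0.1 1.6 0.5 0.08 0 0 -1;-0.1 1.9 0.5 0.09 0 0 -1;-0.1 1.9 0.5 0.08 0 0 -1;-1 0 0 0 0 0 -1;-1.8 0 0 0 0 0 -1;-2.2 0 0 0 0 0 -1;-2 0 0 0 0 0 -1;-1.8 0 0 0 0 0 -1;-1 0 0 0 0 0 -1;0 0 0 0 0 0 -1"}}

```text
time: 40.28
position: [0.6095, -0.1035, 0.3177]
tool_rot: [2.218, 2.117, 0.112]
ft_force: [0.3, -0.8, -2.7]
grip_width: 0.16
```

```bash
python3 lm.py 29 .56 -.1 .08 20
```

```text
t 40.27 mouth [ 0.554  -0.1004  0.0787] tilt 5.9 yaw -2.7 grip 0.16 F [ 0.3 -0.8 -2.7] q [-0.63  0.38  0.93  1.72 -0.37  1.11  0.36]
 tool cm [ 0.12 -5.28 -1.31] turn [-0.246 -0.003  0.006]
```

View pics/w29.png

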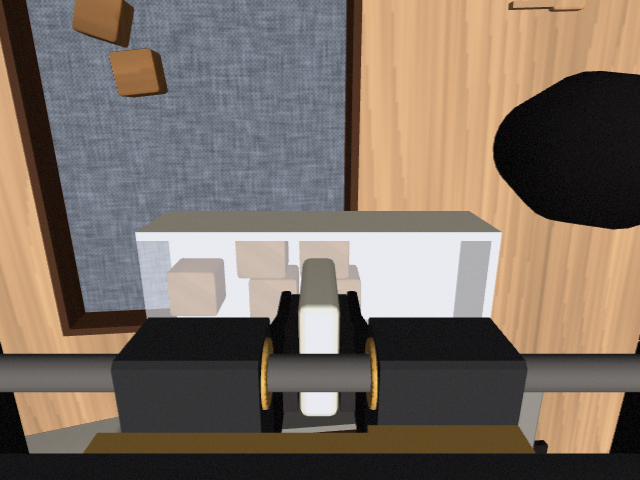

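Emit:
{"name": "play_rows", "arguments": {"targets": "0 -1.6 -0.3 -0.08 0 0 -1;0 -1.6 -0.4 -0.08 0 0 -1;0 -1.6 -0.4 -0.07 0 0 -1;0 -0.4 -0.2 -0.02 0 0 -1;0 0 0 0 0 0 -1"}}

```text
time: 40.95
position: [0.556, -0.0952, 0.3197]
tool_rot: [2.063, 1.987, 0.365]
ft_force: [0.7, -0.4, -2.1]
grip_width: 0.157
```

```bash
python3 lm.py 30 .56 -.1 .08 26
```

```text
t 40.95 mouth [ 0.5625 -0.0943  0.0744] tilt 20.5 yaw -2.2 grip 0.157 F [ 0.7 -0.4 -2.1] q [-0.82  0.1   1.01  1.97 -0.19  0.78  0.25]
 tool cm [-0.42 -2.26 -1.26] turn [-0.095 -0.01   0.012]
```

View pics/w30.png

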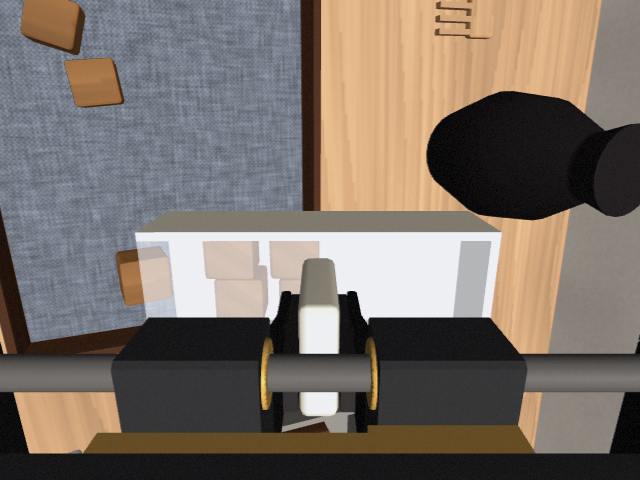

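Emit:
{"name": "play_rows", "arguments": {"targets": "-0.2 -0.3 -0.4 -0.03 0 0 -1;0 0 -0.2 -0.02 0 0 -1;0 0 0 0 0 0 -1"}}

```text
time: 41.38
position: [0.5521, -0.0974, 0.325]
tool_rot: [2.03, 1.954, 0.409]
ft_force: [-0.3, 0.3, -2.5]
grip_width: 0.157
```

```bash
python3 lm.py 31 .565 -.1 .08 26
```

```text
t 41.38 mouth [ 0.5715 -0.0978  0.0804] tilt 23.6 yaw -2.2 grip 0.157 F [-0.3  0.3 -2.5] q [-0.84  0.04  1.02  1.99 -0.14  0.72  0.21]
 tool cm [-0.17 -1.6  -0.54] turn [-0.042 -0.007  0.013]
```

View pics/w31.png

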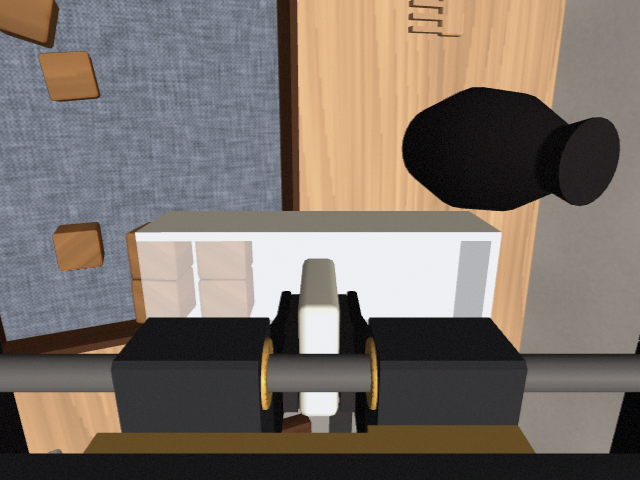

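Emit:
{"name": "play_rows", "arguments": {"targets": "0 0 0 0 0 0 -1;2 0 0 0 0 0 -1"}}

```text
time: 41.68
position: [0.553, -0.0791, 0.3252]
tool_rot: [2.033, 1.95, 0.407]
ft_force: [-0.3, 0.5, -2.3]
grip_width: 0.154
```

```bash
python3 lm.py 32 .565 -.1 .08 26
```

```text
t 41.67 mouth [ 0.5724 -0.0798  0.0806] tilt 23.6 yaw -2.4 grip 0.154 F [-0.3  0.5 -2.3] q [-0.87  0.03  1.    2.   -0.09  0.72  0.14]
 tool cm [-2.   -1.61 -0.53] turn [-0.043 -0.005  0.01 ]
```

View pics/w32.png

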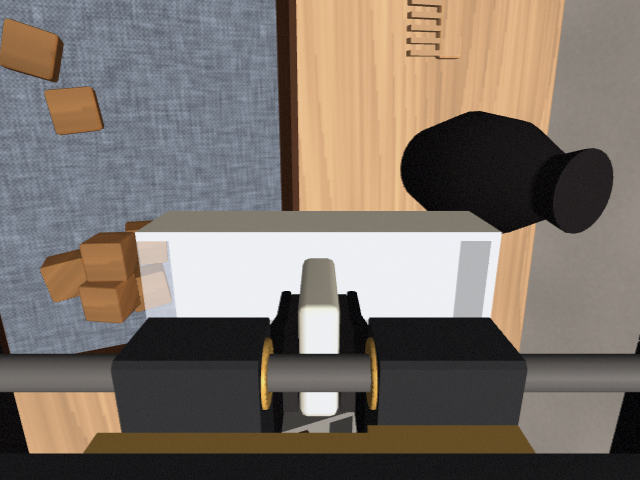

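Emit:
{"name": "play_rows", "arguments": {"targets": "0 0 -3 0 0 0 -1;0 1.8 -1 0.1 0 0 -1;0 1.8 0 0.1 0 0 -1;0 1.8 0.5 0.1 0 0 -1;0 1.8 0.5 0.1 0 0 -1;0 0 0 0 0 0 -1"}}

```text
time: 42.48
position: [0.6107, -0.0753, 0.3726]
tool_rot: [-2.249, -2.19, -0.014]
ft_force: [0.1, -0.7, -2.2]
grip_width: 0.16
```

```bash
python3 lm.py 33 .565 .1 .12 0; python3 look.py 33
```

```text
t 42.48 mouth [ 0.5319 -0.0713  0.1402] tilt 0.3 yaw -1.5 grip 0.16 F [ 0.1 -0.7 -2.2] q [-0.71  0.39  1.01  1.62 -0.35  1.32  0.33]
 tool cm [17.18  2.95  2.22] turn [ 0.005 -0.008  0.026]
top onlow 358 [array([0.4269, 0.3189]), array([43.8886, 44.1032]), np.float64(85.4872)] mean [0.426  0.3176 0.0851]
top onlowtop 313 [array([0.4262, 0.3201]), array([42.8584, 42.6618]), np.float64(40.5323)] mean [0.4265 0.3189 0.0864]
top ontalltop 336 [array([ 0.4304, -0.3069]), array([58.9902, 57.5474]), np.float64(85.1504)] mean [ 0.4306 -0.3065  0.1341]
top ringtray 363 [array([0.5334, 0.0695]), array([153.0733,  44.6763]), np.float64(83.2672)] mean [0.5384 0.0686 0.0291]
side onlow 228 [array([0.4309, 0.3154]), array([41.9078, 43.1568]), np.float64(79.7637)] mean [0.4306 0.3106 0.0819]
side onlowtop 152 [array([0.4311, 0.3169]), array([39.0462, 42.7168]), np.float64(80.6722)] mean [0.4304 0.3145 0.0863]
side ontalltop 549 [array([ 0.4341, -0.3078]), array([58.2771, 59.1271]), np.float64(4.6799)] mean [ 0.434  -0.3097  0.1342]
side ringtray 866 [array([0.5291, 0.0057]), array([ 86.8069, 295.4822]), np.float64(2.994)] mean [ 0.5397 -0.035   0.0294]
```

View pics/s33.png

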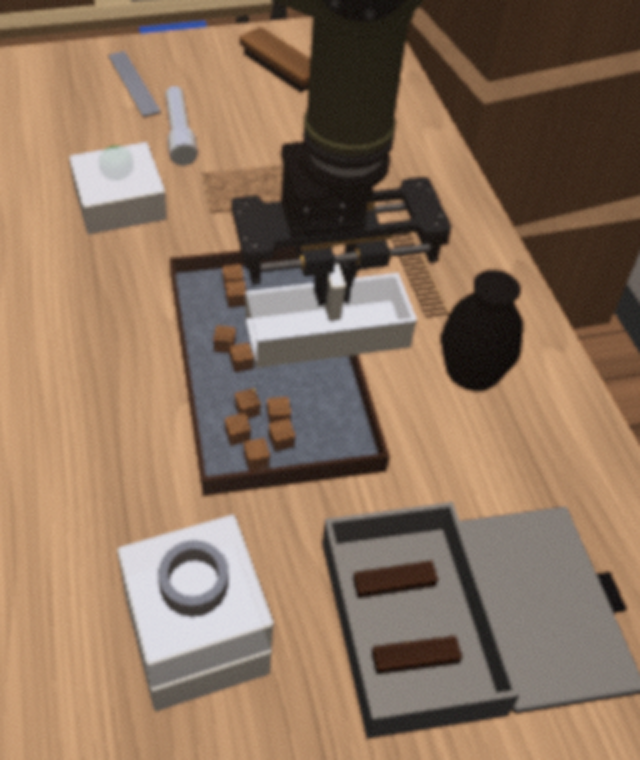

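View pics/w33.png

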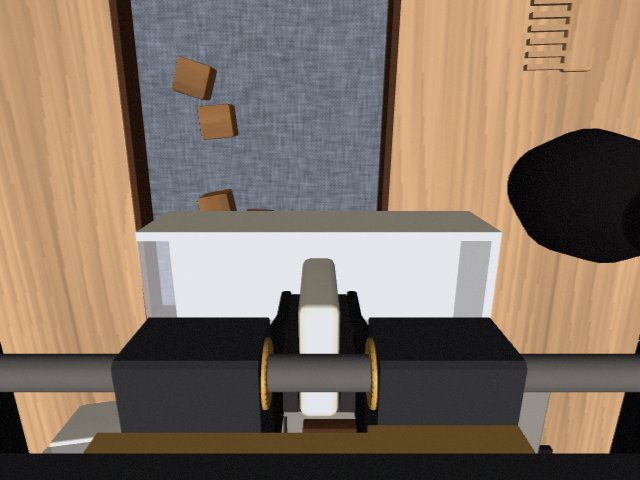

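The shaker is empty. The tray holds nine flat blocks: two left, two middle and five right. I'll go park the shaker.

```bash
python3 -c "
from h import *
plan([.640,.311,.16],np.radians(-4))"
```

```text
now grasp pt [ 0.6098 -0.0748  0.2103] t 42.62 grip 0.159 F [-0.7 -1.2 -1.9] q [-0.71  0.39  1.02  1.62 -0.35  1.32  0.33]
 shift world cm [ 3.15 38.77 -5.03]  tool cm [38.78  1.99  5.5 ]  turn tool [ 0.007 -0.012  0.041]  final R tool->world x,y: [0.07  0.998 0.   ] [ 0.998 -0.07   0.   ]
```

Emit:
{"name": "play_rows", "arguments": {"targets": "3 0 0 0 0 0 -1;4.2 0.2 0 0 0 0.01 -1;4.2 0.2 0 0 0 0.01 -1;4.2 0.2 0 0 0 0.01 -1;4.2 0.2 0 0 0 0.01 -1;4.2 0.2 0 0 0 0 -1;4.2 0.2 0 0 0 0 -1;4.2 0.2 0 0 0 0 -1;3.5 0.2 0 0 0 0 -1;2 0 0 0 0 0 -1;0 0 0 0 0 0 -1"}}

```text
time: 44.0
position: [0.638, 0.3039, 0.3964]
tool_rot: [-2.298, -2.129, -0.076]
ft_force: [-0.2, -0.8, -2.2]
grip_width: 0.159
```

Run:
```python
from h import *
t=ctrl.get_image('top');s=ctrl.get_image('side')
crop(t,'t34.png',180,180,430,310,3);crop(s,'s34.png',260,120,420,230,5)
plan([.640,.311,.1],np.radians(-4))
ey=np.array([np.cos(np.radians(87.65)),np.sin(np.radians(87.65))]);ex=np.array([ey[1],-ey[0]])
for n,im in (("top",t),("side",s)):
    W=cloud(im);C=im["pixels"].astype(int)
    m=((W[...,2]>.022)&(W[...,2]<.04)&(C[...,2]>C[...,0]+30)).astype(np.uint8)
    xy=W[...,:2]-np.array([.570,.002]); tx=xy@ex;ty=xy@ey
    m&=((abs(tx)<.09)&(abs(ty)<.155)).astype(np.uint8)
    k,l,st,c=cv2.connectedComponentsWithStats(m)
    for i in range(1,k):
        if st[i,4]>12: print(n,st[i,4],np.round([tx[l==i].mean(),ty[l==i].mean()],3),np.round(W[l==i].mean(0),3))
```

```text
now grasp pt [0.6437 0.307  0.2327] t 44.1 grip 0.156 F [ 0.  -0.4 -2. ] q [-1.07  0.55  0.9   1.35 -0.46  1.4  -0.26]
 shift world cm [  0.13   1.01 -13.26]  tool cm [ 0.49 -0.32 13.28]  turn tool [ 0.028 -0.039 -0.01 ]  final R tool->world x,y: [0.07  0.998 0.   ] [ 0.998 -0.07   0.   ]
top 99 [-0.006 -0.081] [ 0.561 -0.079  0.029]
top 99 [-0.009 -0.112] [ 0.557 -0.11   0.029]
top 102 [-0.026  0.102] [0.548 0.105 0.029]
top 101 [-0.039 -0.132] [ 0.525 -0.129  0.029]
top 98 [-0.026  0.13 ] [0.549 0.133 0.029]
top 100 [-0.034  0.001] [0.536 0.005 0.029]
top 100 [-0.038 -0.066] [ 0.529 -0.062  0.029]
top 97 [-0.05   0.032] [0.521 0.036 0.029]
top 98 [-0.055 -0.097] [ 0.511 -0.093  0.029]
side 157 [-0.023  0.113] [0.552 0.116 0.029]
side 184 [-0.04   0.013] [0.531 0.017 0.029]
side 215 [-0.044 -0.085] [ 0.522 -0.081  0.029]
side 226 [-0.005 -0.1  ] [ 0.561 -0.098  0.029]
side 120 [-0.037 -0.135] [ 0.528 -0.131  0.029]
```

View pics/t34.png

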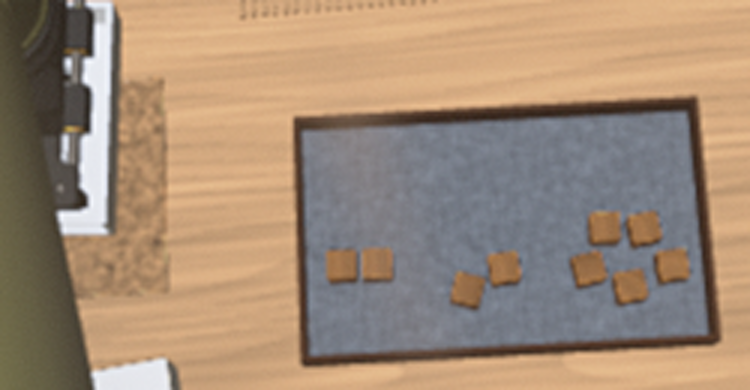

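View pics/s34.png

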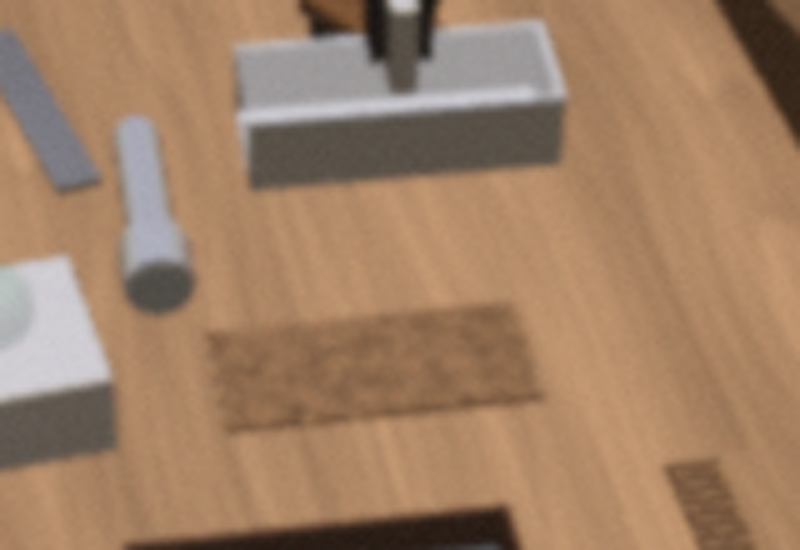

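Blocks are fully separated and at rest. The side crop shows the mat corners; I'll compute its centre.

```bash
python3 -c "
from h import *
s=ctrl.get_image('side')
Q=np.array([ray(s,u,v,.004) for u,v in ((302,186.6),(362.4,180.6),(369,200),(305.6,206.4))]);print(Q.round(3),Q.mean(0))
plan([.641,.310,.1],np.radians(-4))"
```

```text
[[0.555 0.355 0.004]
 [0.732 0.35  0.004]
 [0.728 0.264 0.004]
 [0.55  0.271 0.004]] [0.64109897 0.31001907 0.004     ]
now grasp pt [0.644  0.3063 0.2326] t 44.15 grip 0.158 F [-0.1 -0.4 -1.4] q [-1.07  0.55  0.9   1.35 -0.46  1.4  -0.26]
 shift world cm [  0.21   0.97 -13.24]  tool cm [ 0.47 -0.24 13.27]  turn tool [ 0.028 -0.039 -0.012]  final R tool->world x,y: [0.07  0.998 0.   ] [ 0.998 -0.07   0.   ]
```

Emit:
{"name": "play_rows", "arguments": {"targets": "0.5 -0.2 3 0.028 -0.039 -0.012 -1;0 0 4 0 0 0 -1;0 0 3.5 0 0 0 -1;0 0 0 0 0 0 -1"}}

```text
time: 44.65
position: [0.6401, 0.2971, 0.2917]
tool_rot: [2.307, 2.128, 0.001]
ft_force: [0.4, -0.7, -2.3]
grip_width: 0.156
```

```bash
python3 -c "
from h import *
plan([.641,.310,.078],np.radians(-3))"
```

```text
now grasp pt [0.6405 0.2969 0.1277] t 44.65 grip 0.156 F [ 0.4 -0.7 -2.3] q [-1.06  0.64  0.86  1.46 -0.49  1.27 -0.23]
 shift world cm [ 0.09  1.29 -4.97]  tool cm [ 1.3  -0.03  4.97]  turn tool [ 0.002  0.001 -0.028]  final R tool->world x,y: [0.052 0.999 0.   ] [ 0.999 -0.052  0.   ]
```

Emit:
{"name": "play_rows", "arguments": {"targets": "1.3 0 2 0 0 -0.028 -1;0 0 1.6 0 0 0 -1;0 0 0 0 0 0 -1"}}

```text
time: 45.02
position: [0.6429, 0.3095, 0.2572]
tool_rot: [2.276, 2.159, 0.008]
ft_force: [0.6, -0.1, -1.7]
grip_width: 0.158
```

```bash
python3 -c "
from h import *
plan([.641,.310,.076],np.radians(-3))"
```

```text
now grasp pt [0.644  0.3096 0.0932] t 45.02 grip 0.158 F [ 0.6 -0.1 -1.7] q [-1.05  0.68  0.83  1.46 -0.52  1.22 -0.2 ]
 shift world cm [-0.19  0.05 -1.72]  tool cm [ 0.04 -0.21  1.72]  turn tool [ 0.007 -0.001 -0.   ]  final R tool->world x,y: [0.052 0.999 0.   ] [ 0.999 -0.052  0.   ]
```

Emit:
{"name": "play_rows", "arguments": {"targets": "0 -0.2 0.8 0.007 0 0 -1;0 0 0.6 0 0 0 -1;0 0 0.4 0 0 0 -1"}}

```text
time: 45.4
position: [0.6416, 0.3095, 0.2418]
tool_rot: [-2.278, -2.162, -0.004]
ft_force: [-8.4, -2.3, 20.0]
grip_width: 0.157
```

```bash
python3 -c "
from h import *
plan([.641,.310,.076],np.radians(-3))"
```

```text
now grasp pt [0.6418 0.3099 0.0778] t 45.4 grip 0.157 F [-8.4 -2.3 20. ] q [-1.04  0.7   0.83  1.48 -0.53  1.2  -0.19]
 shift world cm [-0.06  0.05 -0.18]  tool cm [ 0.05 -0.07  0.18]  turn tool [ 0.001 -0.002 -0.   ]  final R tool->world x,y: [0.052 0.999 0.   ] [ 0.999 -0.052  0.   ]
```

Emit:
{"name": "play_rows", "arguments": {"targets": "0 0 0 0 0 0 -1;0 0 0 0 0 0 -0.2;0 0 0 0 0 0 -0.2;0 0 0 0 0 0 -0.2;0 0 0 0 0 0 -0.2;0 0 -3 0 0 0 -0.2;0 0 -5 0 0 0 -0.2;0 0 -5 0 0 0 -0.2;-5 0 -2 0 0 0 -0.2;-5 0 -2 0 0 0 -0.2;-5 0 0 0 0 0 -0.2;-5 0 0 0 0 0 -0.2;-5 0 0 0 0 0 -0.2;0 0 0 0 0 0 -0.2;0 0 0 0 0 0 -0.2"}}

```text
time: 47.28
position: [0.6283, 0.0526, 0.4182]
tool_rot: [2.276, 2.163, 0.013]
ft_force: [-0.5, 0.9, 0.0]
grip_width: 0.399
```

```bash
python3 look.py 35
python3 - <<'E'
from h import *
for n in ("top","side"):
    P=cloud(ctrl.get_image(n)).reshape(-1,3)
    k=(P[:,2]>.09)&(P[:,2]<.11)&(P[:,0]>.58)&(P[:,0]<.7)&(P[:,1]>.27)&(P[:,1]<.36); print(n,k.sum(),rect(P[k,:2]),np.median(P[k,2]))
E
```

```text
top onlow 356 [array([0.4267, 0.3194]), array([44.2876, 44.2311]), np.float64(82.086)] mean [0.426  0.3176 0.0849]
top onlowtop 310 [array([0.4272, 0.3199]), array([42.3588, 42.6278]), np.float64(51.1667)] mean [0.4268 0.319  0.0863]
top ontalltop 335 [array([ 0.431, -0.307]), array([59.2493, 57.6851]), np.float64(65.1589)] mean [ 0.4305 -0.3068  0.1339]
top ringtray 492 [array([ 0.5816, -0.077 ]), array([134.0911, 164.872 ]), np.float64(86.4326)] mean [ 0.5447 -0.0956  0.0291]
side onlow 231 [array([0.4303, 0.315 ]), array([41.6344, 41.0306]), np.float64(49.2602)] mean [0.4306 0.3106 0.0816]
side onlowtop 151 [array([0.4312, 0.3161]), array([39.2296, 40.1266]), np.float64(45.9221)] mean [0.4311 0.3146 0.0863]
side ontalltop 553 [array([ 0.4342, -0.3083]), array([58.279 , 59.1792]), np.float64(81.5416)] mean [ 0.434  -0.3096  0.1341]
side ringtray 882 [array([0.5694, 0.0024]), array([174.7661, 305.2264]), np.float64(1.2352)] mean [ 0.5399 -0.0347  0.0294]
top 128 (array([0.64045892, 0.30825037]), array([44.88077545, 14.90085983]), 84.79072570800781) 0.09767493714584995
side 36 (array([0.64286304, 0.30774249]), array([45.0276413, 11.2507515]), 86.26809692382812) 0.09791425164673712
```

View pics/s35.png

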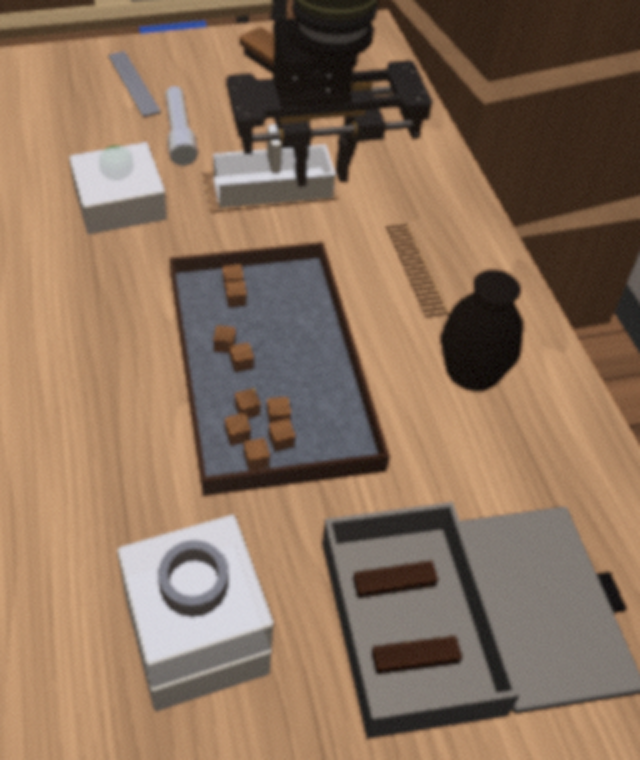

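View pics/t35.png

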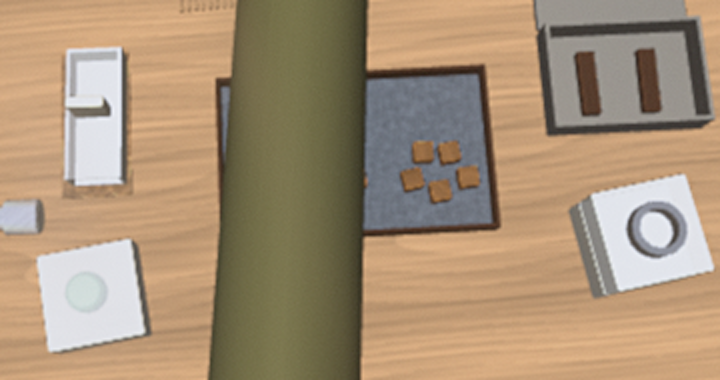

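Everything is in place. I'll wait a little and recheck, in case something gets knocked.

Emit:
{"name": "play_rows", "arguments": {"targets": "0 0 0 0 0 0 -0.2;0 0 0 0 0 0 -0.2;0 0 0 0 0 0 -0.2;0 0 0 0 0 0 -0.2;0 0 0 0 0 0 -0.2;0 0 0 0 0 0 -0.2;0 0 0 0 0 0 -0.2;0 0 0 0 0 0 -0.2;0 0 0 0 0 0 -0.2;0 0 0 0 0 0 -0.2;0 0 0 0 0 0 -0.2;0 0 0 0 0 0 -0.2;0 0 0 0 0 0 -0.2;0 0 0 0 0 0 -0.2;0 0 0 0 0 0 -0.2;0 0 0 0 0 0 -0.2;0 0 0 0 0 0 -0.2;0 0 0 0 0 0 -0.2;0 0 0 0 0 0 -0.2;0 0 0 0 0 0 -0.2"}}

```text
time: 49.98
position: [0.6286, 0.056, 0.4175]
tool_rot: [2.27, 2.169, 0.011]
ft_force: [1.7, 0.1, 0.7]
grip_width: 0.403
```

```bash
python3 look.py 36; python3 -c "
from h import *
ctrl.close_job(); print('handed in')"
```

```text
top onlow 354 [array([0.4269, 0.3192]), array([44.2584, 44.2527]), np.float64(82.1896)] mean [0.4261 0.3175 0.0848]
top onlowtop 307 [array([0.4268, 0.3193]), array([43.8377, 42.1073]), np.float64(10.9459)] mean [0.4268 0.3189 0.0863]
top ontalltop 342 [array([ 0.4307, -0.3071]), array([58.3404, 58.5884]), np.float64(77.6393)] mean [ 0.4304 -0.3066  0.134 ]
top ringtray 524 [array([ 0.5821, -0.0733]), array([141.7555, 163.0941]), np.float64(86.8774)] mean [ 0.5449 -0.0918  0.0291]
side onlow 231 [array([0.4312, 0.3158]), array([41.4069, 42.2627]), np.float64(43.4468)] mean [0.4306 0.3106 0.0814]
side onlowtop 152 [array([0.4312, 0.3157]), array([41.1791, 42.4266]), np.float64(41.6235)] mean [0.4308 0.3145 0.0862]
side ontalltop 550 [array([ 0.4341, -0.308 ]), array([58.7665, 58.9209]), np.float64(2.9077)] mean [ 0.434  -0.3097  0.1343]
side ringtray 885 [array([0.5284, 0.0069]), array([ 88.0466, 299.5978]), np.float64(2.9637)] mean [ 0.5395 -0.0348  0.0295]
the job is handed in; nothing more can be done
handed in
```

I finished the job and handed it in at about 50 s of the 210 s allowed. The hand-in reports no verdict, so this rests on my own camera checks, and none of them failed.

- **Tray cleared:** the bead stands on the low tier and the ring lies flat on the tall tier, each within about 4 mm of the middle. Both slats are in the case.
- **Cedar:** the shaker held nine blocks. All of them lie flat and separate in the tray: two in the left third, two in the middle and five in the right. None had to be moved by hand. The closest to a boundary between thirds is about 12 mm past it.
- **Shaker:** it is empty and parked level on its mat, about 2 mm from the middle. The arm is clear of everything.
- **Vase and flashlight:** I did not touch them, and they look unmoved in the pictures.

The top and side cameras disagreed by 2–4 mm throughout, so I averaged them. That is well inside the tolerances. I saw no knock to the ring or bead and no slackening of the grip.

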